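# Fetch the prop block from behind the containers

### The arm

A 7-joint arm with a two-finger parallel gripper is mounted at the origin on the work surface; the furniture and walls round the work are solid. World frame = base frame: x ahead of the robot, y to its left, z up, the work surface at z = 0. Lengths are in m, angles in degrees, forces in N, time in s.
With the tool pointing down it reaches from about 0.375 to 0.925 m from the base axis. Payload 3.1 kg.
Tool frame: the origin (TCP) lies midway between the tips of the shut fingers; the grasp point (between the pads) lies 19 mm behind it; z points along the fingers, y is the direction in which the jaws open and shut (so a half turn about z gives the same grasp; the last joint's range is limited). The gripper opens to 85 mm and grips with 20 to 120 N. Pads are 22 mm wide; open, the fingers measure 114 mm over their backs; the gripper's body (76 mm by 85 mm) begins 54 mm behind the grasp point. The pads swing forward as they close: fully open they stand 13 mm farther back than shut.
Start: joints at [61.834, 21.939, 2.515, 91.553, -1.026, 66.532, -2.859], TCP at [0.249, -0.6, 0.231] pointing down, gripper open.
Joint ranges: [-149.38, 149.38], [-23.57, 123.04], [-84.95, 90], [0, 143.3], [-89.99, 269.99], [3.08, 112.72], [-163.45, 163.45]. Speed limits (degrees/s): [159.86, 159.86, 180, 180, 180, 180, 180].

### API

Orientations are given as a 3x3 rotation matrix whose columns are the frame's x, y, z axes.
In Python, from bench import manip, vision gives the robot as it stands.
- The arm moves only by the tool servo_tool, never from a script. Its argument "increments" is a list of rows, each a list of 7 numbers: the closure, from -1 (fully open) to 1 (shut), then the shift along the tool's x, y, z in m, then the turn, a rotation vector about the tool's x, y, z in rad. In form: [[fingers, tx, ty, tz, wx, wy, wz], ...]. A call has 1 to 8 rows; each row is the pose to reach, as a shift and turn from the pose commanded when the call began, along the tool's axes at that moment; what a row does not reach only later rows make up. A row lasts 1/12 s, in which the tool goes at most 41.7 mm and 7.16 degrees, less where a joint would pass 70% of its speed; a pose out of reach is approached as far as the arm can. A call with a gripper value outside its range is refused whole. The fingers move at their own pace and stop on an object; the grip force is fixed at half the most. Time passes only in rows, so rows that repeat a pose let the fingers close. It gives the time, the measured TCP pose, the force and the opening at its end, in the units of the state.
- manip.sense(): the state, without advancing time (a new reading comes with each control period).
- vision.snapshot(name): name is "side" or "top"; returns a dict with "img" (420x560x3 uint8, red, green, blue), "depth" (420x560 float32, m along the optical axis (not along the pixel's ray), 0 where there is no reading), "camera_matrix" (3x3 intrinsics, pixels), "xyz" and "rotation" of the camera in the world. Camera axes: x right, y down, z forward; pixel columns grow to the right and rows downward; lengths in m; the calibration is good to about 2 mm. A picture is of the moment at which its call begins.
- manip.sign_off(): hands the job in, once; it reports no verdict.
The state is a dict: "time_s": time; "qpos": joint angles; "dq": joint speeds; "tau": joint torques, N m; "ee_pos": TCP position; "orientation": TCP orientation; "contact_force": force on the tool from outside, world axes, zero at the start; "moment": the same for the moment, N m; "opening": opening from 0.0 (shut) to 1.0 (fully open).
Only numpy, scipy, OpenCV 4.12 (cv2) and the standard library are available. Lean on these libraries where they do the work, as an engineer would, in place of code of your own. Each camera call takes 0.05 s, during which the arm holds its last target.

### The job

The timber prop block lies at the back of the little rack, behind the ink pot and the metal tin. First clear both containers into the shallow metal tray, leaving the block where it is; then take the block to the print board and lay it flat in the middle of the dark strip between the two cleats, lengthwise from cleat to cleat, while the containers wait in the tray. Finally put each container back on the middle of the very coaster it came from; keep the containers upright throughout and let go of everything.

Things in the scene. Friction and masses are not known exactly. Their poses are not given: they have to be found in the camera images.
- store_rack: Fixed low wooden rack, 200 (its x) by 190 (its y) mm: a 12 mm thick base board on the table, with a back rail 34 mm high and 10 mm thick along its +x edge and a cheek 26 mm high and 8 mm thick along the rear 85 mm of each side. Open at the front (-x) and on top. Origin: centre of the underside; x points to the back rail.
- coaster_left: Fixed square cork coaster, 84 x 84 x 6 mm, on the front half of the rack's board, the one on the rack's +y side. Origin: centre of its underside (12 mm above the table); its top is 18 mm above the table. At the start one of the two containers stands exactly on its centre.
- coaster_right: The same cork coaster on the rack's -y side, 100 mm beside the left one, centre to centre. At the start the other container stands exactly on its centre.
- metal_tin: Loose slim rectangular grey metal tin with a plain white band, 46 (its x) x 70 (its y) mm and 107 mm high, with a black screw cap 26 mm across and 12 mm high on top, 16 mm off centre to +y; about 0.2 to 0.42 kg. Starts upright on one of the coasters, its y along the rack's y. Origin: centre of its underside; z up. Grasp it across the 46 mm.
- ink_pot: Loose small round ink pot with a screw lid, 58 mm across and 64 mm high, 0.11 kg. Starts upright on the other coaster (which container is on which coaster varies). Origin: centre of its underside; z up. The other ink pots, standing on the bare table behind the work, are not part of the job.
- prop_block: Loose timber block, 42 (its x) x 75 (its y) x 30 mm high, about 0.1 to 0.16 kg. Starts flat on the rack's base board behind the two containers, its y about along the rack's y, its centre 43 mm behind (+x) the rack's centre and up to 12 mm to either side. Origin: centre of its underside; z up.
- side_tray: Fixed shallow open metal tray, 170 (its x) x 190 (its y) mm, walls 5 mm thick and 22 mm high, floor 5 mm thick. Empty at the start; the side area for both containers, which fit side by side along its y. Origin: centre of its underside; z up.
- print_board: Fixed light wooden board, 150 x 150 x 10 mm. On it two dark cleats, each 60 (along the board's x) x 12 mm and 10 mm high above the board, stand 99 mm apart, facing each other along the board's y, with a dark inlaid strip 44 mm wide between them: the block's place, its middle over the board's centre. Origin: centre of its underside; the strip runs along y.

How it is judged (in metres and radians):
On the way, in this order (a step that is already met when the one before it is completed fails the run):
1. both containers stand upright in the tray, the block not yet moved (x of metal_tin in the frame of side_tray between -0.075 and 0.075 m and y of metal_tin in the frame of side_tray between -0.085 and 0.085 m and z of each of metal_tin, ink_pot in the frame of side_tray below 0.01 m and angle between each of metal_tin, ink_pot's own z axis and vertical below 0.15 rad and linear speed of each of metal_tin, ink_pot below 0.03 m/s and x of ink_pot in the frame of side_tray between -0.075 and 0.075 m and y of ink_pot in the frame of side_tray between -0.085 and 0.085 m and distance of prop_block from where it was at the start of the episode below 0.02 m), for 0.2 s.
2. the block lies flat on the strip of the print board, lengthwise between the cleats and released, both containers still in the tray (x of metal_tin in the frame of side_tray between -0.075 and 0.075 m and y of metal_tin in the frame of side_tray between -0.085 and 0.085 m and z of each of metal_tin, ink_pot in the frame of side_tray below 0.01 m and angle between each of metal_tin, ink_pot's own z axis and vertical below 0.15 rad and linear speed of each of metal_tin, ink_pot below 0.03 m/s and x of ink_pot in the frame of side_tray between -0.075 and 0.075 m and y of ink_pot in the frame of side_tray between -0.085 and 0.085 m and horizontal distance between prop_block and print_board below 0.014 m and angle between the y axis of prop_block and the y axis of print_board, either way round below 0.2 rad and z of prop_block in the frame of print_board below 0.014 m and angle between prop_block's own z axis and vertical below 0.1 rad and linear speed of prop_block below 0.02 m/s and contact force between the fingers and prop_block below 0.1 N), for 0.2 s.
At the end, for the whole second after the job is handed in: The block lies flat on the print board within 14 mm of its centre and 0.2 rad of lengthwise from cleat to cleat; each container stands upright within 15 mm of where it stood at the start; all at rest (horizontal distance between prop_block and print_board below 0.014 m and angle between the y axis of prop_block and the y axis of print_board, either way round below 0.2 rad and z of prop_block in the frame of print_board below 0.014 m and angle between each of prop_block, metal_tin, ink_pot's own z axis and vertical below 0.1 rad and linear speed of each of prop_block, metal_tin, ink_pot below 0.02 m/s and distance of each of metal_tin, ink_pot from where it was at the start of the episode below 0.015 m); the robot touches nothing.
It fails at once if a container is tipped (more than 0.6 rad) (angle between any of metal_tin, ink_pot's own z axis and vertical above 0.6 rad).
It also fails if it takes over 134 s, if anything falls off the work surface, if the arm or the gripper's body presses on something with over 40 N, if the wrist force passes 120 N, or if a joint passes its speed limit or range.

## Working session

There is one attempt and no reset: what is moved stays moved. The work goes in short steps, Python scripts to look and compute and a tool call to move; the robot and the scene stay as the last step left them, time stands still between calls to the robot, and variables do not carry over. Pictures are saved under pics/ and viewed, and the job is handed in when it is done.

Besides the shell and the picture viewer there is one more tool, called after "Call:" as name(argument=value, ...), one argument or row to a line, values as JSON. servo_tool: Moves the arm, as the interface text tells. Its arguments: {"type":"object","properties":{"increments":{"type":"array","items":{"type":"array","items":{"type":"number"}}}},"required":["increments"]}

```bash
mkdir -p pics; ls; python3 - <<'E'
from bench import manip, vision
import cv2,numpy as np
s=manip.sense(); print(s['time_s'],s['ee_pos'],s['orientation'],s['contact_force'],s['opening'])
for n in('side','top'):
    d=vision.snapshot(n); cv2.imwrite(f'pics/{n}0.png',d['img'][:,:,::-1]); np.savez(f'{n}0.npz',**d)
    print(n,d['camera_matrix'].tolist(),d['xyz'],np.round(d['rotation'],4).tolist())
E
```

```text
pics
0.0 [ 0.24906752 -0.59933367  0.22985955] [[ 9.23404649e-01  3.83826161e-01 -1.15462595e-03]
 [ 3.83827874e-01 -9.23401472e-01  2.42599963e-03]
 [-1.35021173e-04 -2.68335696e-03 -9.99996391e-01]] [0.81104607 0.55882987 0.77151195] 0.999507875650007
side [[411.7415113657846, 0.0, 280.1381236370514], [0.0, 411.7415113657846, 212.9752906449514], [0.0, 0.0, 1.0]] [ 1.1700933  -0.14690308  0.89262935] [[0.0494, 0.7911, -0.6096], [0.9987, -0.0321, 0.0393], [0.0116, -0.6108, -0.7917]]
top [[461.5990100691365, 0.0, 282.92904324035356], [0.0, 461.5990100691365, 213.74528579394013], [0.0, 0.0, 1.0]] [ 0.32314591 -0.09298579  1.17867878] [[0.0135, -0.9806, 0.1958], [-0.9999, -0.0129, 0.0047], [-0.0021, -0.1958, -0.9806]]
```

View pics/side0.png

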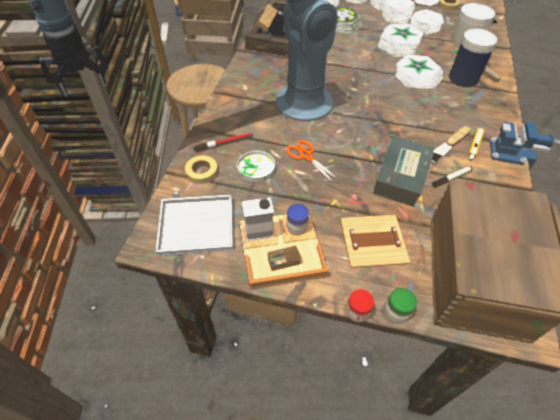

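View pics/top0.png

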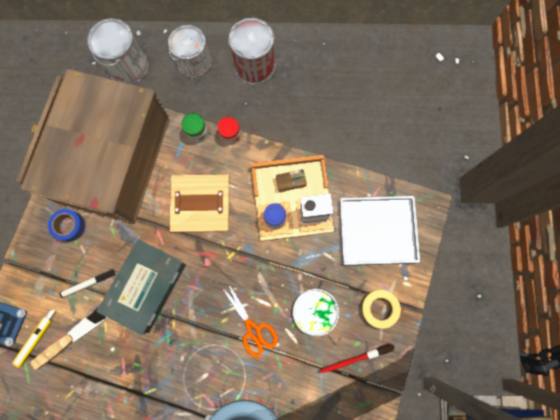

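The top view shows the rack at about (292,195), with the pot (274,215), the tin (316,205) and the block (291,181). The tray is at (379,230) and the board at (199,203). Next I'll measure them.

```bash
cat > h.py <<'E'
import numpy as np,cv2
def wmap(d):
    K=d['camera_matrix'];h,w=d['depth'].shape
    u,v=np.meshgrid(np.arange(w),np.arange(h)); z=d['depth']
    c=np.stack([(u-K[0,2])/K[0,0]*z,(v-K[1,2])/K[1,1]*z,z],-1)
    return c@d['rotation'].T+d['xyz']
def ray(d,uv,z):
    K=d['camera_matrix'];uv=np.atleast_2d(uv).astype(float)
    r=np.c_[(uv[:,0]-K[0,2])/K[0,0],(uv[:,1]-K[1,2])/K[1,1],np.ones(len(uv))]@d['rotation'].T
    return d['xyz']+r*((z-d['xyz'][2])/r[:,2])[:,None]
def rect(p):
    r=cv2.minAreaRect((np.asarray(p)[:,:2]*1000).astype(np.float32)); return [np.round(x,1) for x in (r[0],r[1])]+[round(r[2],1)]
E
python3 - <<'E'
from h import *
for n in('top','side'):
    d=dict(np.load(n+'0.npz')); W=wmap(d); img=d['img']
    box=dict(top=(140,150,430,275),side=(145,180,420,290))[n]
    x0,y0,x1,y1=box; 
    cv2.imwrite(f'pics/{n}_crop.png',cv2.resize(img[y0:y1,x0:x1,::-1],None,fx=2.7,fy=2.7,interpolation=cv2.INTER_CUBIC))
    Z=W[...,2]; roi=np.zeros(Z.shape,bool); roi[y0:y1,x0:x1]=1; roi&=d['depth']>0
    hsv=cv2.cvtColor(img,cv2.COLOR_RGB2HSV)
    print(n,'table z',np.median(Z[roi&(Z<.006)]))
    def rep(name,m,mn=30):
        k,l,st,_=cv2.connectedComponentsWithStats(m.astype(np.uint8))
        for i in range(1,k):
            if st[i,4]>mn:
                q=W[l==i]; print(name,'bbox',st[i,:4],'n',st[i,4],'med',np.round(np.median(q,0),4),'rect',rect(q))
    rep('z>.09',roi&(Z>.09),8)
    rep('z .055-.09',roi&(Z>.062)&(Z<.088))
    rep('z .035-.048',roi&(Z>.037)&(Z<.048))
    rep('blue',roi&(hsv[...,0]>105)&(hsv[...,0]<130)&(hsv[...,1]>120)&(Z>.074))
    rep('z>.006',roi&(Z>.006),200)
    rep('board',roi&(Z>.005)&(Z<.0145),200)
    rep('cleat',roi&(Z>.0165)&(Z<.0225),10)
E
```

```text
top table z 0.00024554573688706505
z>.09 bbox [140 150   4  13] n 36 med [0.6825 0.2604 0.102 ] rect [array([678.7, 260.7]), array([ 3.3, 28.7]), 74.3]
z>.09 bbox [301 194  32  24] n 640 med [ 0.5527 -0.1649  0.1255] rect [array([ 556.4, -165.2]), array([46. , 70.3]), 7.4]
z .055-.09 bbox [140 150  10  28] n 98 med [0.675  0.2625 0.0744] rect [array([670.7, 263.1]), array([ 4. , 73.3]), 76.9]
z .055-.09 bbox [263 203  23  23] n 428 med [ 0.5416 -0.0661  0.0799] rect [array([542.4, -66. ]), array([54.1, 53.5]), 0.8]
z .055-.09 bbox [302 216  28   5] n 56 med [ 0.534  -0.1646  0.0765] rect [array([ 534.9, -167.6]), array([ 3.9, 66.5]), 5.9]
z .055-.09 bbox [140 240  41  35] n 792 med [0.4232 0.2186 0.0643] rect [array([435.3, 209.4]), array([ 82.8, 100. ]), 0.8]
z .035-.048 bbox [140 158  11  31] n 51 med [0.6501 0.2689 0.0422] rect [array([651.8, 268.5]), array([ 4. , 80.8]), 76.5]
z .035-.048 bbox [275 169  31  21] n 465 med [ 0.6413 -0.1045  0.0421] rect [array([ 641.7, -105. ]), array([42.7, 74.5]), 12.2]
blue bbox [265 205  20  20] n 314 med [ 0.5412 -0.0665  0.0797] rect [array([
[... 6434 characters left out ...]
38   6] n 69 med [ 0.6031 -0.371   0.0206] rect [array([ 602.5, -372.7]), array([ 7.9, 90.7]), 1.8]
cleat bbox [195 247  17   3] n 23 med [ 0.6005 -0.3024  0.02  ] rect [array([ 601.3, -302.5]), array([39.9,  6.3]), 88.2]
cleat bbox [280 263  21   7] n 27 med [ 0.6605 -0.0874  0.0197] rect [array([660.6, -87.6]), array([ 4. , 51.4]), 12.0]
cleat bbox [319 273   9   3] n 13 med [ 0.6869 -0.012   0.0182] rect [array([686.9,  -9.2]), array([ 2.6, 20.3]), 9.6]
cleat bbox [288 275  30   6] n 38 med [ 0.6927 -0.0571  0.0192] rect [array([693.4, -59.6]), array([ 3.3, 71.2]), 7.9]
cleat bbox [250 280  30   7] n 47 med [ 0.7063 -0.1521  0.0197] rect [array([ 705.6, -150.9]), array([ 3.4, 69.5]), 7.2]
```

```bash
sleep 1
```

```text
(no output)
```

View pics/top_crop.png

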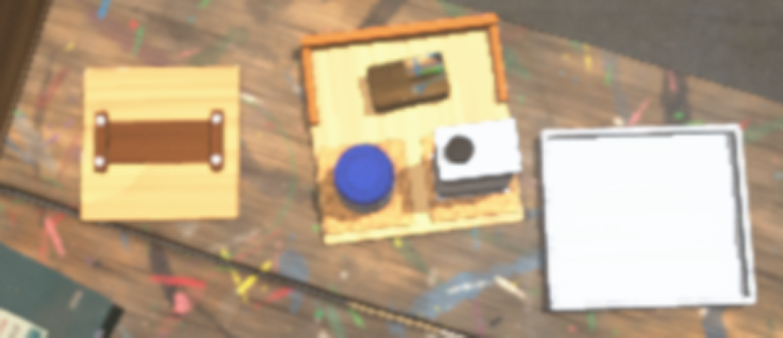

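View pics/side_crop.png

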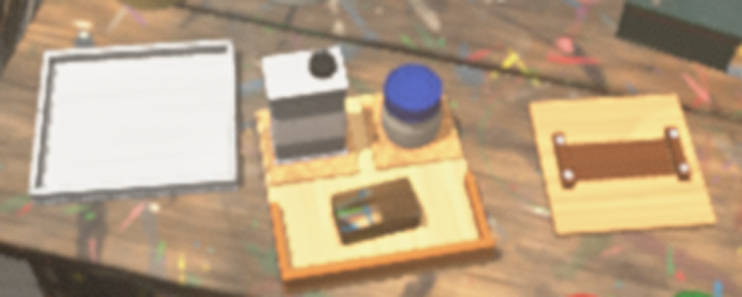

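```bash
cat > go.py <<'E'
# usage: go.py x y z yaw(deg of tool y axis, mod 180) : prints tool-frame delta from measured pose
import sys,numpy as np
from bench import manip
s=manip.sense();R=np.array(s['orientation']);p=np.array(s['ee_pos'])
t=np.array([float(a) for a in sys.argv[1:4]]);yaw=float(sys.argv[4])
ty=np.degrees(np.arctan2(R[1,1],R[0,1])); dy=(yaw-ty+90)%180-90
print('t',round(s['time_s'],2),'pos',np.round(p,4),'yaw',round(ty,2),'F',np.round(s['contact_force'],1),'open',round(s['opening'],3))
print('q',np.round(s['qpos'],0),'tool delta',np.round(R.T@(t-p),4),'wz',round(-np.radians(dy),4),'tilt vec (tool)',np.round(np.cross(R[:,2],[0,0,-1])@R,4))
E
```

Call:
servo_tool(
  increments=[
    [-1,0.01,-0.007,0,0,0,-0.03],
    [-1,0.04,-0.025,0,0,0,-0.1],
    [-1,0.07,-0.045,0,0,0,-0.2],
    [-1,0.105,-0.068,0,0,0,-0.3],
    [-1,0.14,-0.09,0,0,0,-0.4],
    [-1,0.175,-0.112,0,0,0,-0.5],
    [-1,0.21,-0.135,0,0,0,-0.6],
    [-1,0.24,-0.155,0,0,0,-0.7],
  ],
)

```text
time_s: 0.77
ee_pos: [0.4133, -0.3608, 0.2312]
orientation: [[0.451, 0.893, 0.0], [0.893, -0.451, 0.001], [0.001, -0.0, -1.0]]
contact_force: [0.6, 0.3, 0.3]
opening: 0.999
```

```bash
python3 go.py 0.5566 -0.163 0.2 7.8
```

```text
t 0.77 pos [ 0.4133 -0.3608  0.2312] yaw -26.81 F [0.6 0.3 0.3] open 0.999
q [ 48.  12. -12. 105.   3.  64.   8.] tool delta [0.2412 0.0387 0.0314] wz -0.604 tilt vec (tool) [-0.0003 -0.001   0.    ]
```

Call:
servo_tool(
  increments=[
    [-1,0.03,0.005,0,0,0,-0.08],
    [-1,0.065,0.01,0,0,0,-0.17],
    [-1,0.1,0.016,0,0,0,-0.27],
    [-1,0.135,0.022,0,0,0,-0.37],
    [-1,0.17,0.028,0.005,0,0,-0.46],
    [-1,0.205,0.033,0.015,0,0,-0.54],
    [-1,0.23,0.037,0.02,0,0,-0.59],
    [-1,0.241,0.0387,0.03,0,0,-0.604],
  ],
)

```text
time_s: 1.43
ee_pos: [0.5594, -0.1621, 0.2019]
orientation: [[-0.137, 0.991, 0.003], [0.991, 0.137, 0.003], [0.002, 0.004, -1.0]]
contact_force: [0.1, 0.9, 0.6]
opening: 0.998
```

```bash
python3 go.py 0.5566 -0.163 0.079 7.8;python3 - <<'E'
from h import *
from bench import vision
for n in('side','top'):
    d=vision.snapshot(n); cv2.imwrite(f'pics/{n}1.png',d['img'][120:300,130:430,::-1].repeat(2,0).repeat(2,1))
E
```

```text
t 1.43 pos [ 0.5594 -0.1621  0.2019] yaw 7.88 F [0.1 0.9 0.6] open 0.998
q [ 32.  18. -24. 102.   8.  62.  14.] tool delta [-0.0008 -0.0033  0.1229] wz 0.0014 tilt vec (tool) [ 0.0036 -0.002  -0.    ]
```

View pics/side1.png

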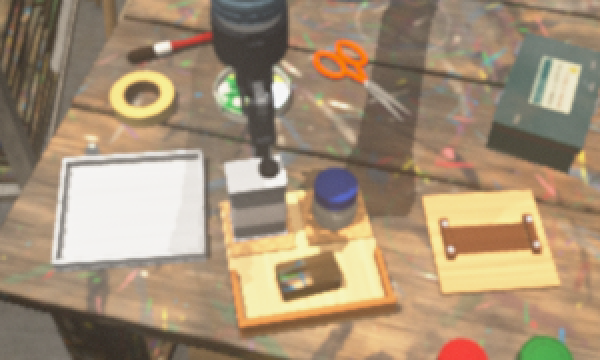

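The picture shows the gripper hanging over the tin at about (258,150), with nothing disturbed. I'll descend.

Call:
servo_tool(
  increments=[
    [-1,0,0,0.005,0,0,0],
    [-1,0,0,0.02,0,0,0],
    [-1,0,-0.001,0.04,0,0,0],
    [-1,0,-0.001,0.045,0,0,0],
    [-1,0,-0.001,0.045,0,0,0],
  ],
)

```text
time_s: 1.95
ee_pos: [0.5525, -0.1715, 0.1542]
orientation: [[-0.122, 0.993, -0.005], [0.993, 0.122, -0.0], [0.0, -0.005, -1.0]]
contact_force: [-0.4, -0.1, 0.7]
opening: 0.999
```

```bash
python3 go.py 0.5566 -0.163 0.079 7.8
```

```text
t 1.95 pos [ 0.5525 -0.1715  0.1542] yaw 7.01 F [-0.4 -0.1  0.7] open 0.999
q [ 32.  21. -23. 104.  10.  57.  12.] tool delta [0.0079 0.0055 0.0752] wz -0.0137 tilt vec (tool) [-0.0052 -0.0005  0.    ]
```

Call:
servo_tool(
  increments=[
    [-1,0.006,0.004,0,0,0,-0.01],
    [-1,0.008,0.0055,0,0,0,-0.014],
    [-1,0.008,0.0055,0,0,0,-0.014],
    [-1,0.008,0.0055,0,0,0,-0.014],
  ],
)

```text
time_s: 2.28
ee_pos: [0.5611, -0.1597, 0.1575]
orientation: [[-0.142, 0.99, 0.002], [0.99, 0.142, -0.0], [-0.001, 0.002, -1.0]]
contact_force: [0.3, -0.7, -0.0]
opening: 0.999
```

```bash
python3 go.py 0.5566 -0.163 0.079 7.8
```

```text
t 2.28 pos [ 0.5611 -0.1597  0.1575] yaw 8.14 F [ 0.3 -0.7 -0. ] open 0.999
q [ 32.  21. -24. 104.  10.  57.  12.] tool delta [-0.0026 -0.0051  0.0785] wz 0.006 tilt vec (tool) [0.0021 0.0007 0.    ]
```

Call:
servo_tool(
  increments=[
    [-1,0,0,0,0,0,0],
    [-1,0,0,0,0,0,0],
    [-1,0,0,0,0,0,0],
    [-1,0,0,0,0,0,0],
  ],
)

```text
time_s: 2.62
ee_pos: [0.56, -0.1603, 0.1564]
orientation: [[-0.14, 0.99, 0.0], [0.99, 0.14, -0.0], [-0.0, 0.0, -1.0]]
contact_force: [-0.6, 0.1, -0.5]
opening: 0.998
```

Call:
servo_tool(
  increments=[
    [-1,0,0,0,0,0,0],
    [-1,0,0,0,0,0,0],
  ],
)

```text
time_s: 2.78
ee_pos: [0.56, -0.1603, 0.1562]
orientation: [[-0.14, 0.99, -0.0], [0.99, 0.14, -0.0], [0.0, -0.0, -1.0]]
contact_force: [0.0, 0.0, 0.7]
opening: 1.001
```

Call:
servo_tool(
  increments=[
    [-1,0,0,0,0,0,0],
    [-1,0,0,0,0,0,0],
    [-1,0,0,0,0,0,0],
  ],
)

```text
time_s: 3.03
ee_pos: [0.56, -0.1602, 0.1562]
orientation: [[-0.141, 0.99, -0.0], [0.99, 0.141, 0.0], [0.0, -0.0, -1.0]]
contact_force: [-0.1, 0.6, 0.2]
opening: 0.997
```

Call:
servo_tool(
  increments=[
    [-1,-0.001,-0.002,0.008,0,0,0.003],
    [-1,-0.002,-0.0037,0.022,0,0,0.005],
    [-1,-0.002,-0.0037,0.04,0,0,0.005],
    [-1,-0.002,-0.0037,0.058,0,0,0.005],
    [-1,-0.002,-0.0037,0.071,0,0,0.005],
    [-1,-0.002,-0.0037,0.077,0,0,0.005],
    [-1,-0.002,-0.0037,0.077,0,0,0.005],
    [-1,-0.002,-0.0037,0.077,0,0,0.005],
  ],
)

```text
time_s: 3.7
ee_pos: [0.5567, -0.1626, 0.0792]
orientation: [[-0.136, 0.991, -0.0], [0.991, 0.136, 0.0], [0.0, -0.0, -1.0]]
contact_force: [-0.9, -0.2, 0.1]
opening: 1.001
```

Call:
servo_tool(
  increments=[
    [-1,0,0,0,0,0,0],
    [0,0,0,0,0,0,0],
    [0.5,0,0,0,0,0,0],
    [1,0,0,0,0,0,0],
    [1,0,0,0,0,0,0],
    [1,0,0,0,0,0,0],
    [1,0,0,0,0,0,0],
    [1,0,0,0,0,0,0],
  ],
)

```text
time_s: 4.37
ee_pos: [0.5569, -0.1629, 0.08]
orientation: [[-0.135, 0.991, 0.0], [0.991, 0.135, -0.0], [-0.001, 0.0, -1.0]]
contact_force: [-1.5, 0.3, 5.9]
opening: 0.504
```

Call:
servo_tool(
  increments=[
    [1,0,0,0,0,0,0],
    [1,0,0,0,0,0,0],
    [1,0,0,0,0,0,0],
  ],
)

```text
time_s: 4.62
ee_pos: [0.5568, -0.1629, 0.08]
orientation: [[-0.135, 0.991, 0.0], [0.991, 0.135, -0.0], [-0.0, 0.0, -1.0]]
contact_force: [-2.0, 0.5, 5.7]
opening: 0.511
```

```bash
python3 go.py 0.5566 -0.163 0.079 7.8;python3 - <<'E'
from h import *
from bench import vision
a=[]
for n in('side','top'):
    d=vision.snapshot(n); a.append(d['img'][150:270,210:430,::-1].repeat(3,0).repeat(3,1)[:,:])
cv2.imwrite('pics/2.png',cv2.resize(np.vstack(a),None,fx=.8,fy=.8))
E
```

```text
t 4.62 pos [ 0.5568 -0.1629  0.08  ] yaw 7.79 F [-2.   0.5  5.7] open 0.511
q [ 30.  27. -22. 107.  13.  49.  10.] tool delta [-0.0001 -0.0003  0.001 ] wz -0.0002 tilt vec (tool) [ 0.0002  0.0005 -0.    ]
```

View pics/2.png

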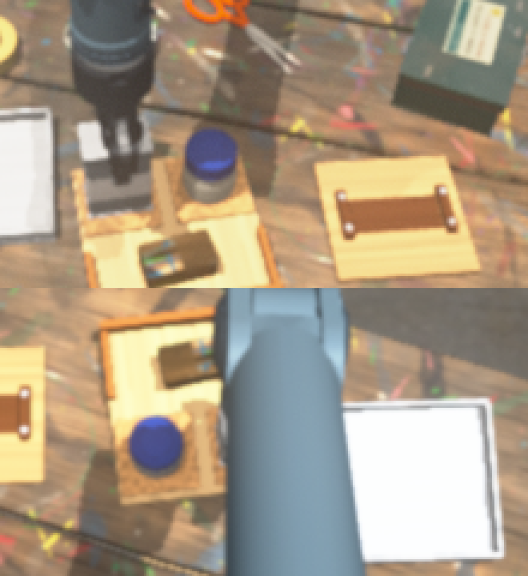

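The fingers hold the tin by its sides (top view about 125,150 in the upper panel), and the opening reads 0.51, which matches 46 mm. I'll lift it.

Call:
servo_tool(
  increments=[
    [1,0,0,-0.005,0,0,0],
    [1,0,0,-0.015,0,0,0],
    [1,0,0,-0.03,0,0,0],
    [1,0,0,-0.045,0,0,0],
    [1,0,0,-0.055,0,0,0],
    [1,0,0,-0.06,0,0,0],
    [1,0,0,-0.06,0,0,0],
  ],
)

```text
time_s: 5.3
ee_pos: [0.5575, -0.1628, 0.1405]
orientation: [[-0.136, 0.991, 0.002], [0.991, 0.136, -0.001], [-0.001, 0.002, -1.0]]
contact_force: [0.7, 0.3, -4.1]
opening: 0.51
```

Call:
servo_tool(
  increments=[
    [1,-0.006,-0.002,0,0,0,0],
    [1,-0.02,-0.006,0,0,0,0],
    [1,-0.04,-0.013,0,0,0,0],
    [1,-0.065,-0.021,0,0,0,0],
    [1,-0.09,-0.029,0,0,0,0],
    [1,-0.115,-0.037,0,0,0,0],
    [1,-0.14,-0.045,0,0,0,0],
    [1,-0.16,-0.052,0,0,0,0],
  ],
)

```text
time_s: 5.97
ee_pos: [0.5246, -0.3313, 0.1376]
orientation: [[-0.133, 0.991, -0.003], [0.991, 0.133, -0.0], [0.0, -0.003, -1.0]]
contact_force: [0.5, -0.6, -2.8]
opening: 0.513
```

Call:
servo_tool(
  increments=[
    [1,-0.018,-0.006,0,0,0,0],
    [1,-0.032,-0.01,0,0,0,0],
    [1,-0.042,-0.013,0,0,0,0],
    [1,-0.046,-0.014,0,0,0,0],
    [1,-0.046,-0.014,0,0,0,0],
    [1,-0.046,-0.014,0,0,0,0],
    [1,-0.046,-0.014,0,0,0,0],
    [1,-0.046,-0.014,0,0,0,0],
  ],
)

```text
time_s: 6.63
ee_pos: [0.5201, -0.3736, 0.1393]
orientation: [[-0.139, 0.99, 0.0], [0.99, 0.139, 0.001], [0.001, 0.0, -1.0]]
contact_force: [1.3, 0.6, -4.4]
opening: 0.507
```

```bash
python3 go.py 0.519 -0.376 0.068 7.8
```

```text
t 6.63 pos [ 0.5201 -0.3736  0.1393] yaw 7.97 F [ 1.3  0.6 -4.4] open 0.507
q [ 46.  27. -18.  97.  10.  58.  33.] tool delta [-0.0023 -0.0015  0.0713] wz 0.0029 tilt vec (tool) [ 0.0004 -0.001   0.    ]
```

Now lower it onto the tray floor and let go.

Call:
servo_tool(
  increments=[
    [1,-0.001,-0.001,0.01,0,0,0],
    [1,-0.002,-0.001,0.025,0,0,0],
    [1,-0.002,-0.0015,0.042,0,0,0],
    [1,-0.002,-0.0015,0.056,0,0,0],
    [1,-0.002,-0.0015,0.064,0,0,0],
    [1,-0.002,-0.0015,0.068,0,0,0],
    [1,-0.002,-0.0015,0.071,0,0,0],
    [1,-0.002,-0.0015,0.072,0,0,0],
  ],
)

```text
time_s: 7.3
ee_pos: [0.5184, -0.3778, 0.0673]
orientation: [[-0.136, 0.991, 0.0], [0.991, 0.136, 0.0], [-0.0, 0.0, -1.0]]
contact_force: [-0.2, 0.6, -4.3]
opening: 0.507
```

Call:
servo_tool(
  increments=[
    [1,0,0,0,0,0,0],
    [1,0,0,0,0,0,0],
    [1,0,0,0,0,0,0],
  ],
)

```text
time_s: 7.55
ee_pos: [0.5187, -0.3783, 0.0682]
orientation: [[-0.136, 0.991, 0.001], [0.991, 0.136, -0.001], [-0.001, 0.001, -1.0]]
contact_force: [-0.3, -0.2, -4.1]
opening: 0.506
```

Call:
servo_tool(
  increments=[
    [1,0,0,0.001,0,0,0],
    [1,0,0,0.002,0,0,0],
    [1,0,0,0.002,0,0,0],
    [1,0,0,0.002,0,0,0],
  ],
)

```text
time_s: 7.88
ee_pos: [0.5186, -0.3784, 0.067]
orientation: [[-0.135, 0.991, 0.001], [0.991, 0.135, -0.001], [-0.001, 0.001, -1.0]]
contact_force: [-2.7, 1.2, 5.8]
opening: 0.507
```

Call:
servo_tool(
  increments=[
    [0.3,0,0,0,0,0,0],
    [-0.3,0,0,0,0,0,0],
    [-1,0,0,0,0,0,0],
    [-1,0,0,0,0,0,0],
    [-1,0,0,0,0,0,0],
    [-1,0,0,0,0,0,0],
  ],
)

```text
time_s: 8.38
ee_pos: [0.5181, -0.3779, 0.0651]
orientation: [[-0.136, 0.991, 0.0], [0.991, 0.136, 0.0], [0.0, 0.0, -1.0]]
contact_force: [0.4, -0.2, 0.7]
opening: 1.001
```

Call:
servo_tool(
  increments=[
    [-1,0,0,-0.01,0,0,0],
    [-1,0,0,-0.025,0,0,0],
    [-1,0,0,-0.045,0,0,0],
    [-1,0,0,-0.07,0,0,0],
    [-1,0,0,-0.09,0,0,0],
    [-1,0,0,-0.1,0,0,0],
    [-1,0,0,-0.105,0,0,0],
    [-1,0,0,-0.105,0,0,0],
  ],
)

```text
time_s: 9.05
ee_pos: [0.5187, -0.3783, 0.1718]
orientation: [[-0.136, 0.991, 0.002], [0.991, 0.136, -0.002], [-0.002, 0.002, -1.0]]
contact_force: [0.9, 0.8, -0.5]
opening: 1.001
```

```bash
python3 go.py 0.5428 -0.0643 0.172 7.8
```

```text
t 9.05 pos [ 0.5187 -0.3783  0.1718] yaw 7.8 F [ 0.9  0.8 -0.5] open 1.001
q [ 47.  25. -19.  95.   9.  61.  33.] tool delta [ 0.3078  0.0665 -0.0007] wz -0.0001 tilt vec (tool) [ 0.0019  0.0018 -0.    ]
```

Call:
servo_tool(
  increments=[
    [-1,0.015,0.003,0,0,0,0],
    [-1,0.045,0.01,0,0,0,0],
    [-1,0.08,0.017,0,0,0,0],
    [-1,0.117,0.025,0,0,0,0],
    [-1,0.154,0.033,0,0,0,0],
    [-1,0.19,0.041,0,0,0,0],
    [-1,0.226,0.049,0,0,0,0],
    [-1,0.256,0.055,0,0,0,0],
  ],
)

```text
time_s: 9.72
ee_pos: [0.5359, -0.1117, 0.1684]
orientation: [[-0.139, 0.99, -0.004], [0.99, 0.139, 0.002], [0.003, -0.003, -1.0]]
contact_force: [0.6, 0.3, -0.8]
opening: 1.002
```

Call:
servo_tool(
  increments=[
    [-1,0.022,0.005,0,0,0,0],
    [-1,0.04,0.009,0.005,0,0,0],
    [-1,0.05,0.011,0.015,0,0,0],
    [-1,0.052,0.0115,0.03,0,0,0],
    [-1,0.052,0.0115,0.04,0,0,0],
    [-1,0.052,0.0115,0.04,0,0,0],
    [-1,0.052,0.0115,0.04,0,0,0],
    [-1,0.052,0.0115,0.04,0,0,0],
  ],
)

```text
time_s: 10.38
ee_pos: [0.5419, -0.0643, 0.1301]
orientation: [[-0.134, 0.991, -0.001], [0.991, 0.134, 0.0], [0.0, -0.001, -1.0]]
contact_force: [0.1, 0.6, 0.6]
opening: 0.999
```

Call:
servo_tool(
  increments=[
    [-1,0,0,0,0,0,0],
    [-1,0,0,0,0,0,0],
  ],
)

```text
time_s: 10.55
ee_pos: [0.5427, -0.0643, 0.131]
orientation: [[-0.135, 0.991, 0.001], [0.991, 0.135, -0.0], [-0.0, 0.001, -1.0]]
contact_force: [-0.2, 0.8, -0.2]
opening: 0.998
```

```bash
python3 go.py 0.5428 -0.0643 0.031 7.8;python3 - <<'E'
from h import *
from bench import vision
d=vision.snapshot('side'); cv2.imwrite('pics/3.png',d['img'][150:290,140:420,::-1].repeat(2,0).repeat(2,1))
np.savez('side3.npz',**d);W=wmap(d)
m=np.zeros((420,560),bool);m[180:260,150:236]=1;m&=(W[...,2]>.09);print(rect(W[m]),np.median(W[m],0))
E
```

```text
t 10.55 pos [ 0.5427 -0.0643  0.131 ] yaw 7.73 F [-0.2  0.8 -0.2] open 0.998
q [ 26.  20. -27. 110.  11.  53.   1.] tool delta [ 0.     -0.0001  0.1   ] wz -0.0012 tilt vec (tool) [0.0014 0.0005 0.    ]
[array([ 836.2, -283.6]), array([717.7,  73.9]), 16.4] [ 0.52901972 -0.3733636   0.11303273]
```

View pics/3.png

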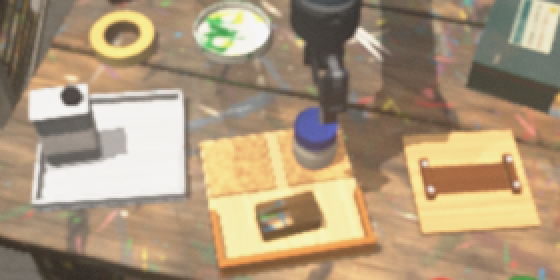

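The picture shows the tin upright in the tray at (62,125) and the gripper over the pot at (318,110). I'll descend on the pot.

Call:
servo_tool(
  increments=[
    [-1,0,0,0.01,0,0,0],
    [-1,0,0,0.028,0,0,0],
    [-1,0,0,0.05,0,0,0],
    [-1,0,0,0.072,0,0,0],
    [-1,0,0,0.09,0,0,0],
    [-1,0,0,0.1,0,0,0],
    [-1,0,0,0.1,0,0,0],
    [-1,0,0,0.1,0,0,0],
  ],
)

```text
time_s: 11.27
ee_pos: [0.5419, -0.0636, 0.0299]
orientation: [[-0.136, 0.991, -0.001], [0.991, 0.136, 0.0], [0.0, -0.001, -1.0]]
contact_force: [1.4, 0.3, 0.7]
opening: 1.002
```

Call:
servo_tool(
  increments=[
    [-0.5,0,0,0,0,0,0],
    [0,0,0,0,0,0,0],
    [0.5,0,0,0,0,0,0],
    [1,0,0,0,0,0,0],
    [1,0,0,0,0,0,0],
    [1,0,0,0,0,0,0],
    [1,0,0,0,0,0,0],
    [1,0,0,0,0,0,0],
  ],
)

```text
time_s: 11.93
ee_pos: [0.5439, -0.0638, 0.032]
orientation: [[-0.136, 0.991, 0.003], [0.991, 0.136, -0.001], [-0.001, 0.003, -1.0]]
contact_force: [-0.6, -0.2, 6.2]
opening: 0.668
```

Call:
servo_tool(
  increments=[
    [1,0,0,0,0,0,0],
    [1,0,0,0,0,0,0],
  ],
)

```text
time_s: 12.1
ee_pos: [0.5438, -0.0638, 0.032]
orientation: [[-0.136, 0.991, 0.003], [0.991, 0.136, -0.001], [-0.001, 0.003, -1.0]]
contact_force: [0.1, 0.7, 6.3]
opening: 0.668
```

Call:
servo_tool(
  increments=[
    [1,0,0,-0.005,0,0,0],
    [1,0,0,-0.015,0,0,0],
    [1,0,0,-0.03,0,0,0],
    [1,0,0,-0.045,0,0,0],
    [1,0,0,-0.055,0,0,0],
    [1,0,0,-0.06,0,0,0],
    [1,0,0,-0.06,0,0,0],
  ],
)

```text
time_s: 12.68
ee_pos: [0.543, -0.0639, 0.0918]
orientation: [[-0.136, 0.991, 0.003], [0.991, 0.136, -0.0], [-0.001, 0.003, -1.0]]
contact_force: [-0.7, 0.3, -0.8]
opening: 0.67
```

Call:
servo_tool(
  increments=[
    [1,-0.006,-0.002,0,0,0,0],
    [1,-0.02,-0.005,0,0,0,0],
    [1,-0.04,-0.011,0,0,0,0],
    [1,-0.065,-0.018,0,0,0,0],
    [1,-0.09,-0.024,0,0,0,0],
    [1,-0.115,-0.031,0,0,0,0],
    [1,-0.14,-0.038,0,0,0,0],
    [1,-0.16,-0.044,0,0,0,0],
  ],
)

```text
time_s: 13.35
ee_pos: [0.5182, -0.2311, 0.0889]
orientation: [[-0.133, 0.991, -0.003], [0.991, 0.133, -0.0], [0.0, -0.003, -1.0]]
contact_force: [0.3, 0.3, -0.7]
opening: 0.666
```

Call:
servo_tool(
  increments=[
    [1,-0.018,-0.005,0,0,0,0],
    [1,-0.034,-0.009,0,0,0,0],
    [1,-0.046,-0.012,0,0,0,0],
    [1,-0.053,-0.014,0,0,0,0],
    [1,-0.053,-0.014,0,0,0,0],
    [1,-0.053,-0.014,0,0,0,0],
    [1,-0.053,-0.014,0,0,0,0],
    [1,-0.053,-0.014,0,0,0,0],
  ],
)

```text
time_s: 14.02
ee_pos: [0.5141, -0.2806, 0.0902]
orientation: [[-0.138, 0.99, 0.0], [0.99, 0.138, 0.001], [0.001, 0.0, -1.0]]
contact_force: [0.1, -0.6, -0.6]
opening: 0.667
```

```bash
python3 go.py 0.5153 -0.284 0.0185 7.8
```

```text
t 14.02 pos [ 0.5141 -0.2806  0.0902] yaw 7.95 F [ 0.1 -0.6 -0.6] open 0.667
q [ 42.  26. -21. 106.  12.  50.  23.] tool delta [-0.0036  0.0007  0.0717] wz 0.0027 tilt vec (tool) [ 0.0002 -0.001  -0.    ]
```

Call:
servo_tool(
  increments=[
    [1,-0.001,0,0.01,0,0,0],
    [1,-0.002,0,0.025,0,0,0],
    [1,-0.003,0,0.042,0,0,0],
    [1,-0.003,0,0.056,0,0,0],
    [1,-0.003,0,0.064,0,0,0],
    [1,-0.003,0,0.069,0,0,0],
    [1,-0.003,0,0.072,0,0,0],
    [1,-0.003,0,0.073,0,0,0],
  ],
)

```text
time_s: 14.68
ee_pos: [0.5134, -0.2848, 0.019]
orientation: [[-0.136, 0.991, -0.003], [0.991, 0.136, 0.001], [0.001, -0.003, -1.0]]
contact_force: [-7.5, 3.6, 16.4]
opening: 0.669
```

Call:
servo_tool(
  increments=[
    [1,0,0,0,0,0,0],
    [1,0,0,0.0005,0,0,0],
    [1,0,0,0.0005,0,0,0],
    [1,0,0,0.0005,0,0,0],
  ],
)

```text
time_s: 15.02
ee_pos: [0.5142, -0.2852, 0.019]
orientation: [[-0.136, 0.991, -0.001], [0.991, 0.136, -0.0], [-0.0, -0.001, -1.0]]
contact_force: [-4.8, 2.5, 10.1]
opening: 0.669
```

Call:
servo_tool(
  increments=[
    [0.3,0,0,0,0,0,0],
    [-0.3,0,0,0,0,0,0],
    [-1,0,0,0,0,0,0],
    [-1,0,0,0,0,0,0],
    [-1,0,0,0,0,0,0],
    [-1,0,0,0,0,0,0],
  ],
)

```text
time_s: 15.52
ee_pos: [0.5142, -0.2857, 0.0168]
orientation: [[-0.136, 0.991, 0.001], [0.991, 0.136, -0.0], [-0.0, 0.001, -1.0]]
contact_force: [-0.2, -0.7, -0.1]
opening: 0.998
```

Call:
servo_tool(
  increments=[
    [-1,0,0,-0.01,0,0,0],
    [-1,0,0,-0.025,0,0,0],
    [-1,0,0,-0.045,0,0,0],
    [-1,0,0,-0.07,0,0,0],
    [-1,0,0,-0.09,0,0,0],
    [-1,0,0,-0.1,0,0,0],
    [-1,0,0,-0.11,0,0,0],
    [-1,0,0,-0.11,0,0,0],
  ],
)

```text
time_s: 16.18
ee_pos: [0.5153, -0.2863, 0.129]
orientation: [[-0.136, 0.991, 0.003], [0.991, 0.136, -0.002], [-0.002, 0.003, -1.0]]
contact_force: [0.4, -0.6, -0.2]
opening: 0.996
```

```bash
python3 go.py 0.6422 -0.103 0.13 12.5
```

```text
t 16.18 pos [ 0.5153 -0.2863  0.129 ] yaw 7.79 F [ 0.4 -0.6 -0.2] open 0.996
q [ 43.  23. -22. 104.  11.  54.  24.] tool delta [ 0.1644  0.1506 -0.0009] wz -0.0822 tilt vec (tool) [0.003  0.0024 0.    ]
```

Call:
servo_tool(
  increments=[
    [-1,0.008,0.007,0,0,0,0],
    [-0.5,0.027,0.025,0,0,0,-0.01],
    [-0.22,0.05,0.046,0,0,0,-0.025],
    [-0.22,0.075,0.068,0,0,0,-0.04],
    [-0.22,0.1,0.091,0,0,0,-0.05],
    [-0.22,0.125,0.114,0,0,0,-0.065],
    [-0.22,0.146,0.134,0,0,0,-0.078],
    [-0.22,0.16,0.147,0,0,0,-0.082],
  ],
)

```text
time_s: 16.85
ee_pos: [0.6386, -0.1008, 0.1249]
orientation: [[-0.222, 0.975, -0.002], [0.975, 0.222, 0.004], [0.004, -0.001, -1.0]]
contact_force: [1.3, 0.6, -0.0]
opening: 0.607
```

Call:
servo_tool(
  increments=[
    [-0.22,0.004,0.004,0,0,0,0],
    [-0.22,0.004,0.004,0,0,0,0],
    [-0.22,0.004,0.004,0,0,0,0],
    [-0.22,0.004,0.004,0,0,0,0],
    [-0.22,0.004,0.004,0,0,0,0],
    [-0.22,0.004,0.004,0,0,0,0],
    [-0.22,0.004,0.004,0,0,0,0],
  ],
)

```text
time_s: 17.43
ee_pos: [0.6404, -0.104, 0.1268]
orientation: [[-0.214, 0.977, -0.0], [0.977, 0.214, -0.001], [-0.001, -0.0, -1.0]]
contact_force: [-0.6, -0.1, 0.1]
opening: 0.604
```

```bash
python3 go.py 0.6422 -0.103 0.022 12.5;python3 - <<'E'
from h import *
from bench import vision
d=vision.snapshot('side'); cv2.imwrite('pics/4.png',d['img'][150:290,140:420,::-1].repeat(2,0).repeat(2,1))
W=wmap(d);np.savez('side4.npz',**d)
m=np.zeros((420,560),bool);m[180:260,150:236]=1;
a=m&(W[...,2]>.09)&(W[...,2]<.15);print('tin',rect(W[a]),np.median(W[a],0))
a=m&(W[...,2]>.06)&(W[...,2]<.08)&(W[...,1]>-.325);print('pot',rect(W[a]),np.median(W[a],0))
m[:]=0;m[240:270,262:310]=1;a=m&(W[...,2]>.037)&(W[...,2]<.048);print('block',rect(W[a]))
E
```

```text
t 17.43 pos [ 0.6404 -0.104   0.1268] yaw 12.36 F [-0.6 -0.1  0.1] open 0.604
q [ 25.  30. -25.  95.  15.  58.   7.] tool delta [0.0007 0.002  0.1048] wz -0.0025 tilt vec (tool) [-0.0003  0.0006  0.    ]
tin [array([ 518.9, -376.5]), array([50.1, 69.6]), 8.0] [ 0.52797208 -0.37487207  0.11297617]
pot [array([ 516.2, -282.2]), array([56.3, 52.7]), 1.9] [ 0.51748325 -0.28258063  0.06798472]
block [array([ 642.8, -100.9]), array([42.4, 75.7]), 12.6]
```

View pics/4.png

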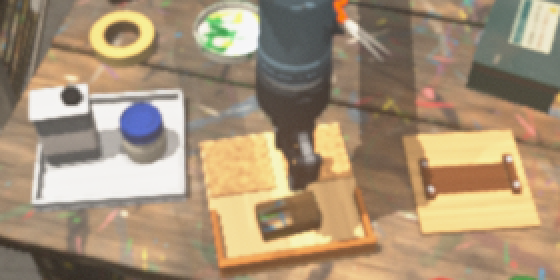

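The side view shows the tin (62,125) and the pot (143,130) upright in the tray, and the block still at (288,213). Next is the block.

Call:
servo_tool(
  increments=[
    [-0.22,0,0.001,0.008,0,0,0],
    [-0.22,0.0007,0.0013,0.022,0,0,0],
    [-0.22,0.0007,0.0013,0.04,0,0,0],
    [-0.22,0.0007,0.0013,0.058,0,0,0],
    [-0.22,0.0007,0.0013,0.068,0,0,0],
    [-0.22,0.0007,0.0013,0.072,0,0,0],
    [-0.22,0.0007,0.0013,0.072,0,0,0],
    [-0.22,0.0007,0.0013,0.072,0,0,0],
  ],
)

```text
time_s: 18.15
ee_pos: [0.6423, -0.1012, 0.0547]
orientation: [[-0.216, 0.976, 0.0], [0.976, 0.216, 0.0], [0.0, 0.0, -1.0]]
contact_force: [-0.2, -0.1, 0.3]
opening: 0.608
```

Call:
servo_tool(
  increments=[
    [-0.22,0,0,0,0,0,0],
    [-0.22,0,0,0,0,0,0],
    [-0.22,0,0,0,0,0,0],
  ],
)

```text
time_s: 18.4
ee_pos: [0.643, -0.1015, 0.056]
orientation: [[-0.216, 0.976, 0.002], [0.976, 0.216, -0.0], [-0.001, 0.002, -1.0]]
contact_force: [0.0, 0.8, -0.9]
opening: 0.607
```

```bash
python3 go.py 0.6417 -0.103 0.018 12.5;python3 - <<'E'
from h import *
from bench import vision
a=[]
d=vision.snapshot('side'); a.append(cv2.resize(d['img'][205:285,235:335,::-1],(750,600),interpolation=cv2.INTER_CUBIC))
cv2.imwrite('pics/5.png',a[0])
E
```

```text
t 18.4 pos [ 0.643  -0.1015  0.056 ] yaw 12.49 F [ 0.   0.8 -0.9] open 0.607
q [ 23.  35. -24.  97.  17.  51.   5.] tool delta [-0.0012 -0.0016  0.038 ] wz -0.0002 tilt vec (tool) [ 0.002   0.0007 -0.    ]
```

View pics/5.png

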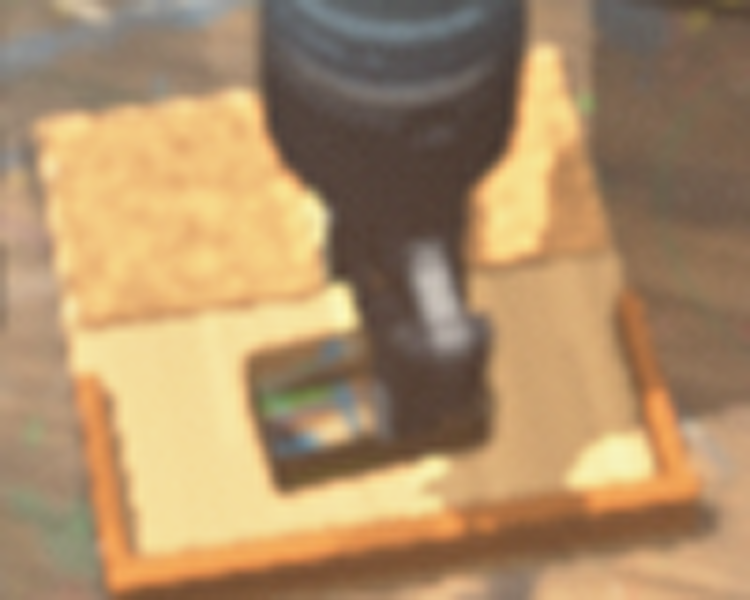

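```bash
python3 - <<'E'
from h import *
from bench import vision
d=vision.snapshot('side');W=wmap(d);Z=W[...,2]
m=np.zeros(Z.shape,bool);m[235:275,255:305]=1
a=m&(Z>.037)&(Z<.047);print('blk',rect(W[a]))
for lo,hi in((.055,.065),(.065,.075),(.075,.09)):
    b=m&(Z>lo)&(Z<hi);print(lo,b.sum(),np.round(W[b].mean(0),4) if b.any() else '',np.round(W[b].min(0),4),np.round(W[b].max(0),4))
E
```

```text
blk [array([658.8, -98.8]), array([74.8, 77.7]), 6.5]
0.055 4 [ 0.6332 -0.1076  0.0623] [ 0.6188 -0.1128  0.0617] [ 0.6753 -0.0991  0.0631]
0.065 21 [ 0.6591 -0.1008  0.0714] [ 0.6156 -0.1153  0.0655] [ 0.6827 -0.0834  0.0749]
0.075 21 [ 0.6496 -0.1047  0.0812] [ 0.6159 -0.1153  0.0752] [ 0.6817 -0.0839  0.0893]
```

The finger's depth points, at x up to 0.683 and y about -0.094, match the kinematics, so I'll descend.

Call:
servo_tool(
  increments=[
    [-0.22,-0.0012,-0.0016,0.006,0,0,0],
    [-0.22,-0.0012,-0.0016,0.015,0,0,0],
    [-0.22,-0.0012,-0.0016,0.025,0,0,0],
    [-0.22,-0.0012,-0.0016,0.033,0,0,0],
    [-0.22,-0.0012,-0.0016,0.038,0,0,0],
    [-0.22,-0.0012,-0.0016,0.038,0,0,0],
    [-0.22,-0.0012,-0.0016,0.038,0,0,0],
    [-0.22,-0.0012,-0.0016,0.038,0,0,0],
  ],
)

```text
time_s: 19.17
ee_pos: [0.6411, -0.1028, 0.0169]
orientation: [[-0.216, 0.976, 0.0], [0.976, 0.216, 0.0], [0.0, 0.001, -1.0]]
contact_force: [0.3, 0.6, 1.0]
opening: 0.611
```

Call:
servo_tool(
  increments=[
    [0,0,0,0,0,0,0],
    [0.3,0,0,0,0,0,0],
    [1,0,0,0,0,0,0],
    [1,0,0,0,0,0,0],
    [1,0,0,0,0,0,0],
    [1,0,0,0,0,0,0],
    [1,0,0,0,0,0,0],
  ],
)

```text
time_s: 19.75
ee_pos: [0.6416, -0.1029, 0.0177]
orientation: [[-0.216, 0.976, 0.002], [0.976, 0.216, -0.0], [-0.0, 0.002, -1.0]]
contact_force: [1.1, -0.4, 4.5]
opening: 0.479
```

Call:
servo_tool(
  increments=[
    [1,0,0,-0.006,0,0,0],
    [1,0,0,-0.018,0,0,0],
    [1,0,0,-0.033,0,0,0],
    [1,0,0,-0.05,0,0,0],
    [1,0,0,-0.063,0,0,0],
    [1,0,0,-0.07,0,0,0],
    [1,0,0,-0.07,0,0,0],
    [1,0,0,-0.07,0,0,0],
  ],
)

```text
time_s: 20.42
ee_pos: [0.6409, -0.1031, 0.0874]
orientation: [[-0.216, 0.976, 0.001], [0.976, 0.216, -0.0], [-0.001, 0.001, -1.0]]
contact_force: [-0.2, 0.2, -2.2]
opening: 0.475
```

```bash
python3 go.py 0.5845 0.134 0.088 2
```

```text
t 20.42 pos [ 0.6409 -0.1031  0.0874] yaw 12.48 F [-0.2  0.2 -2.2] open 0.475
q [ 24.  33. -24.  97.  16.  54.   6.] tool delta [ 0.2437 -0.0039 -0.0007] wz 0.183 tilt vec (tool) [ 0.0009  0.0005 -0.    ]
```

Call:
servo_tool(
  increments=[
    [1,0.008,0,0,0,0,0.005],
    [1,0.025,-0.0005,0,0,0,0.02],
    [1,0.05,-0.001,0,0,0,0.04],
    [1,0.08,-0.0015,0,0,0,0.06],
    [1,0.11,-0.002,0,0,0,0.085],
    [1,0.14,-0.0025,0,0,0,0.11],
    [1,0.17,-0.003,0,0,0,0.135],
    [1,0.195,-0.0035,0,0,0,0.155],
  ],
)

```text
time_s: 21.08
ee_pos: [0.5927, 0.0902, 0.0855]
orientation: [[-0.064, 0.998, -0.003], [0.998, 0.064, 0.001], [0.001, -0.003, -1.0]]
contact_force: [0.6, 1.2, -1.5]
opening: 0.481
```

```bash
python3 go.py 0.5845 0.134 0.088 2
```

```text
t 21.08 pos [0.5927 0.0902 0.0855] yaw 3.67 F [ 0.6  1.2 -1.5] open 0.481
q [  8.  29. -26. 104.  15.  51. -21.] tool delta [ 0.0443 -0.0054 -0.0024] wz 0.0292 tilt vec (tool) [-0.0029 -0.0014 -0.    ]
```

Call:
servo_tool(
  increments=[
    [1,0.02,-0.002,0,0,0,0.015],
    [1,0.035,-0.004,0,0,0,0.024],
    [1,0.043,-0.0054,0,0,0,0.029],
    [1,0.045,-0.0054,0,0,0,0.029],
    [1,0.045,-0.0054,0,0,0,0.029],
    [1,0.045,-0.0054,0,0,0,0.029],
    [1,0.045,-0.0054,0,0,0,0.029],
    [1,0.045,-0.0054,0,0,0,0.029],
  ],
)

```text
time_s: 21.75
ee_pos: [0.5874, 0.1292, 0.0866]
orientation: [[-0.031, 1.0, -0.0], [1.0, 0.031, -0.001], [-0.001, -0.0, -1.0]]
contact_force: [0.4, 0.3, -1.6]
opening: 0.479
```

Call:
servo_tool(
  increments=[
    [1,0,0,0,0,0,0],
    [1,0,0,0,0,0,0],
  ],
)

```text
time_s: 21.92
ee_pos: [0.5872, 0.1303, 0.0868]
orientation: [[-0.033, 0.999, 0.0], [0.999, 0.033, -0.0], [-0.0, 0.0, -1.0]]
contact_force: [0.3, 0.2, -0.9]
opening: 0.477
```

```bash
python3 go.py 0.5845 0.134 0.0165 2; python3 - <<'E'
from h import *
from bench import vision
d=vision.snapshot('side');W=wmap(d);cv2.imwrite('pics/6.png',cv2.resize(d['img'][190:290,310:450,::-1],(784,560),interpolation=cv2.INTER_CUBIC))
d=vision.snapshot('top');np.savez('top6.npz',**d);cv2.imwrite('pics/6t.png',cv2.resize(d['img'][150:250,150:290,::-1],(784,560),interpolation=cv2.INTER_CUBIC))
E
```

```text
t 21.92 pos [0.5872 0.1303 0.0868] yaw 1.87 F [ 0.3  0.2 -0.9] open 0.477
q [  4.  29. -26. 104.  16.  51. -27.] tool delta [ 0.0038 -0.0025  0.0703] wz -0.0023 tilt vec (tool) [ 0.0001  0.0003 -0.    ]
```

View pics/6.png

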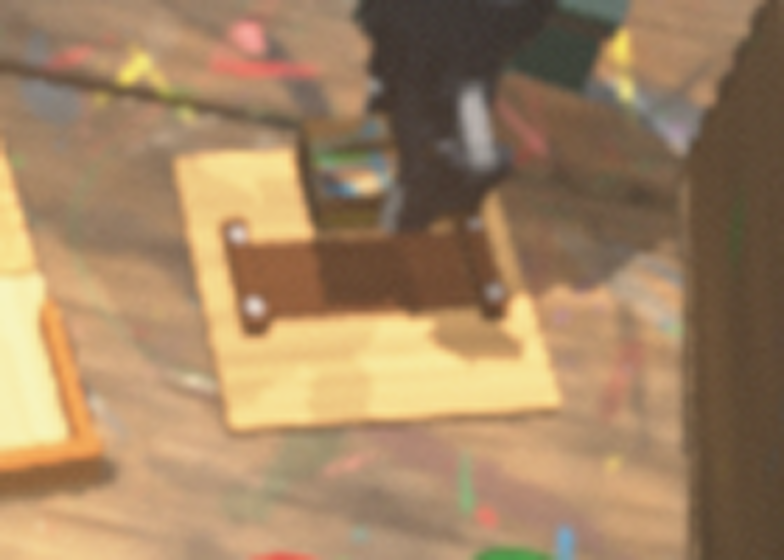

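```bash
python3 - <<'E'
from h import *
from bench import vision
for n,b in(('side',(205,240,360,402)),('top',(150,250,150,290))):
    d=vision.snapshot(n);W=wmap(d);Z=W[...,2];m=np.zeros(Z.shape,bool);m[b[0]:b[1],b[2]:b[3]]=1
    a=m&(Z>.085)&(Z<.118)&(W[...,1]<.25)
    q=W[a];print(n,a.sum(),rect(q),np.round(q.min(0),4),np.round(q.max(0),4))
    t=m&(Z>.106)&(Z<.116)&(W[...,1]<.12); q=W[t];print('top face',t.sum(),rect(q),np.percentile(q,[1,50,99],0).round(4).tolist())
E
```

```text
side 409 [array([596.7, 123.1]), array([75.5, 57.6]), 40.4] [0.562  0.0938 0.0852] [0.6236 0.1694 0.1179]
top face 173 [array([588.8, 107.1]), array([25.7, 43. ]), 89.9] [[0.5686, 0.0947, 0.1067], [0.5911, 0.1071, 0.1126], [0.6102, 0.1198, 0.1157]]
top 165 [array([588.4, 103.5]), array([42.5, 25. ]), 3.4] [0.5674 0.0902 0.0851] [0.6096 0.117  0.1175]
top face 134 [array([588.6, 103.4]), array([41.7, 24.1]), 2.2] [[0.5687, 0.0912, 0.1068], [0.5927, 0.1001, 0.111], [0.609, 0.1142, 0.1156]]
```

View pics/6t.png

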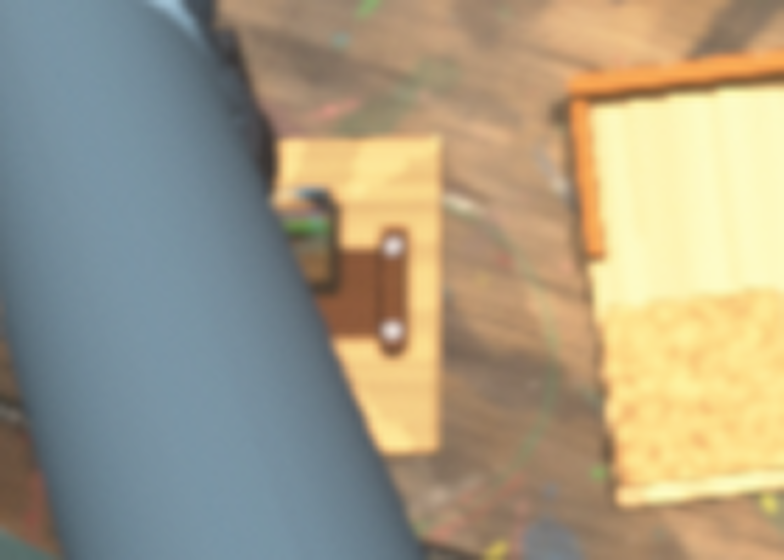

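The block's visible edge puts its centre at about (0.588, 0.130), which agrees with the TCP. I'll shift 4 mm and lower.

Call:
servo_tool(
  increments=[
    [1,0.002,-0.002,0.008,0,0,0],
    [1,0.004,-0.004,0.022,0,0,0],
    [1,0.004,-0.004,0.037,0,0,0],
    [1,0.004,-0.004,0.05,0,0,0],
    [1,0.004,-0.004,0.056,0,0,0],
    [1,0.004,-0.004,0.058,0,0,0],
    [1,0.004,-0.004,0.058,0,0,0],
    [1,0.004,-0.004,0.058,0,0,0],
  ],
)

```text
time_s: 22.78
ee_pos: [0.5833, 0.1353, 0.0291]
orientation: [[-0.034, 0.999, 0.001], [0.999, 0.034, 0.0], [0.0, 0.001, -1.0]]
contact_force: [0.1, -0.4, -0.3]
opening: 0.48
```

Call:
servo_tool(
  increments=[
    [1,0,0,0,0,0,0],
    [1,0,0,0,0,0,0],
    [1,0,0,0,0,0,0],
  ],
)

```text
time_s: 23.03
ee_pos: [0.5834, 0.1353, 0.0296]
orientation: [[-0.034, 0.999, 0.001], [0.999, 0.034, 0.0], [0.0, 0.001, -1.0]]
contact_force: [-1.3, 0.1, -2.2]
opening: 0.473
```

```bash
python3 go.py 0.5838 0.134 0.0158 2; python3 - <<'E'
from h import *
from bench import vision
d=vision.snapshot('side');W=wmap(d);cv2.imwrite('pics/7.png',cv2.resize(d['img'][190:290,310:450,::-1],(784,560),interpolation=cv2.INTER_CUBIC))
E
```

```text
t 23.03 pos [0.5834 0.1353 0.0296] yaw 1.94 F [-1.3  0.1 -2.2] open 0.473
q [  3.  33. -24. 105.  18.  45. -29.] tool delta [-0.0013  0.0003  0.0138] wz -0.001 tilt vec (tool) [ 0.0015 -0.0002 -0.    ]
```

View pics/7.png

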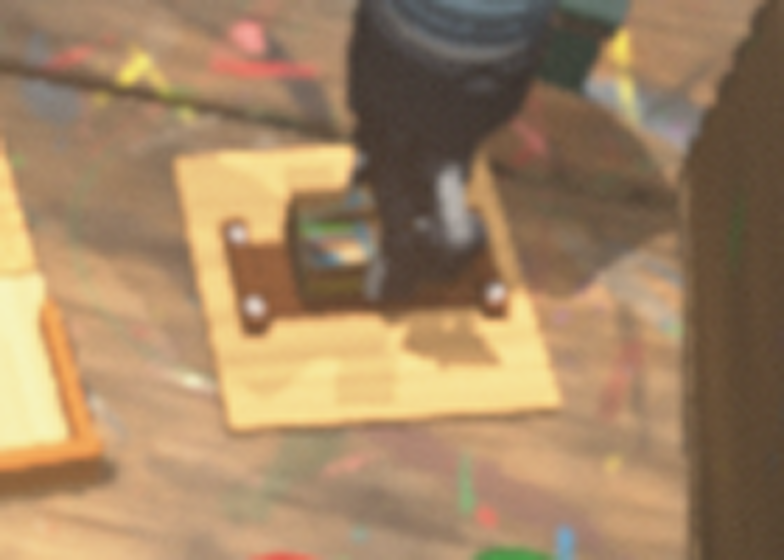

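```bash
python3 - <<'E'
from h import *
from bench import vision
for n,b in(('side',(215,255,340,377)),('top',(150,250,150,250))):
    d=vision.snapshot(n);W=wmap(d);Z=W[...,2];m=np.zeros(Z.shape,bool);m[b[0]:b[1],b[2]:b[3]]=1
    t=m&(Z>.048)&(Z<.060)&(W[...,1]<.13); q=W[t];print(n,'top face',t.sum(),rect(q),np.percentile(q,[1,50,99],0).round(4).tolist())
    t=m&(Z>.0165)&(Z<.0225)&(W[...,1]<.095); q=W[t];print(n,'cleat',t.sum(),rect(q))
E
```

```text
side top face 198 [array([583.7, 114.2]), array([31.5, 53. ]), 89.9] [[0.5637, 0.099, 0.0485], [0.5878, 0.1139, 0.0552], [0.6077, 0.1296, 0.0588]]
side cleat 76 [array([586.9,  82.3]), array([58.8, 16.3]), 2.9]
top top face 79 [array([588.6,  98.4]), array([44.6, 17.9]), 28.4] [[0.5672, 0.0949, 0.0493], [0.591, 0.101, 0.0534], [0.6039, 0.1145, 0.0587]]
top cleat 88 [array([586.2,  80.6]), array([19.3, 58.9]), 89.2]
```

Call:
servo_tool(
  increments=[
    [1,0,0,0.004,0,0,0],
    [1,-0.001,0,0.008,0,0,0],
    [1,-0.001,0,0.011,0,0,0],
    [1,-0.001,0,0.013,0,0,0],
    [1,-0.001,0,0.014,0,0,0],
    [1,-0.001,0,0.014,0,0,0],
    [1,-0.001,0,0.014,0,0,0],
    [1,-0.001,0,0.014,0,0,0],
  ],
)

```text
time_s: 23.85
ee_pos: [0.5824, 0.1337, 0.0157]
orientation: [[-0.034, 0.999, -0.001], [0.999, 0.034, -0.001], [-0.001, -0.001, -1.0]]
contact_force: [-3.9, -1.0, 6.8]
opening: 0.477
```

Call:
servo_tool(
  increments=[
    [0.1,0,0,0,0,0,0],
    [-0.2,0,0,0,0,0,0],
    [-0.5,0,0,0,0,0,0],
    [-0.5,0,0,0,0,0,0],
    [-0.5,0,0,0,0,0,0],
    [-0.5,0,0,0,0,0,0],
  ],
)

```text
time_s: 24.35
ee_pos: [0.5828, 0.1342, 0.0146]
orientation: [[-0.034, 0.999, -0.0], [0.999, 0.034, 0.0], [0.0, -0.0, -1.0]]
contact_force: [0.1, 0.7, 0.4]
opening: 0.75
```

Call:
servo_tool(
  increments=[
    [-0.5,0,0,-0.008,0,0,0],
    [-0.5,0,0,-0.022,0,0,0],
    [-0.5,0,0,-0.045,0,0,0],
    [-0.7,0,0,-0.07,0,0,0],
    [-1,0,0,-0.1,0,0,0],
    [-1,0,0,-0.13,0,0,0],
    [-1,0,0,-0.145,0,0,0],
    [-1,0,0,-0.15,0,0,0],
  ],
)

```text
time_s: 25.02
ee_pos: [0.5858, 0.1354, 0.1705]
orientation: [[-0.034, 0.999, 0.009], [0.999, 0.034, 0.002], [0.002, 0.009, -1.0]]
contact_force: [0.7, -0.2, 0.6]
opening: 1.005
```

```bash
python3 go.py 0.5142 -0.2852 0.165 7.8
```

```text
t 25.02 pos [0.5858 0.1354 0.1705] yaw 1.97 F [ 0.7 -0.2  0.6] open 1.005
q [  6.  22. -28. 101.  12.  59. -24.] tool delta [-0.4179 -0.086   0.0041] wz -0.1018 tilt vec (tool) [ 0.0092 -0.0016  0.    ]
```

Call:
servo_tool(
  increments=[
    [-1,-0.015,-0.003,0,0,0,0],
    [-1,-0.045,-0.009,0,0,0,-0.01],
    [-1,-0.08,-0.016,0,0,0,-0.02],
    [-1,-0.117,-0.024,0,0,0,-0.03],
    [-1,-0.154,-0.032,0,0,0,-0.04],
    [-1,-0.19,-0.039,0,0,0,-0.05],
    [-1,-0.226,-0.047,0,0,0,-0.06],
    [-1,-0.262,-0.054,0,0,0,-0.07],
  ],
)

```text
time_s: 25.68
ee_pos: [0.5364, -0.1311, 0.1646]
orientation: [[-0.105, 0.995, -0.001], [0.995, 0.105, 0.0], [0.0, -0.001, -1.0]]
contact_force: [0.5, 0.6, -0.6]
opening: 1.004
```

Call:
servo_tool(
  increments=[
    [-1,-0.036,-0.007,0,0,0,-0.01],
    [-1,-0.072,-0.015,0,0,0,-0.02],
    [-1,-0.105,-0.022,0,0,0,-0.025],
    [-1,-0.13,-0.027,0,0,0,-0.03],
    [-1,-0.145,-0.03,0,0,0,-0.032],
    [-1,-0.153,-0.031,0,0,0,-0.032],
    [-1,-0.153,-0.031,0,0,0,-0.032],
    [-1,-0.153,-0.031,0,0,0,-0.032],
  ],
)

```text
time_s: 26.35
ee_pos: [0.5228, -0.2838, 0.1645]
orientation: [[-0.136, 0.991, -0.0], [0.991, 0.136, 0.001], [0.001, -0.0, -1.0]]
contact_force: [0.8, 0.6, -0.2]
opening: 1.004
```

Call:
servo_tool(
  increments=[
    [-1,0,0,0,0,0,0],
    [-1,0,0,0,0,0,0],
    [-1,0,0,0,0,0,0],
    [-1,0,0,0,0,0,0],
  ],
)

```text
time_s: 26.68
ee_pos: [0.5232, -0.2836, 0.1649]
orientation: [[-0.138, 0.99, 0.0], [0.99, 0.138, 0.0], [0.0, 0.0, -1.0]]
contact_force: [0.6, 0.2, -0.4]
opening: 0.999
```

```bash
python3 go.py 0.5142 -0.2852 0.0185 7.8; python3 - <<'E'
from h import *
from bench import vision
a=[]
for n,b in(('side',(205,275,335,417)),('top',(165,240,165,235))):
    d=vision.snapshot(n);W=wmap(d);Z=W[...,2];m=np.zeros(Z.shape,bool);m[b[0]:b[1],b[2]:b[3]]=1
    t=m&(Z>.034)&(Z<.048); print(n,'block',t.sum(),rect(W[t]),np.median(W[t],0).round(4))
    t=m&(Z>.004); print(n,'board',t.sum(),rect(W[t]))
    a.append(cv2.resize(d['img'][150:290,140:440,::-1],(640,299),interpolation=cv2.INTER_CUBIC))
cv2.imwrite('pics/8.png',np.vstack(a))
E
```

```text
t 26.68 pos [ 0.5232 -0.2836  0.1649] yaw 7.92 F [ 0.6  0.2 -0.4] open 0.999
q [ 40.  21. -19. 102.   8.  58.  26.] tool delta [-0.0004 -0.0092  0.1464] wz 0.0021 tilt vec (tool) [ 0.0002 -0.0003  0.    ]
side block 449 [array([584.8, 135.1]), array([43.8, 75.7]), 1.4] [0.5872 0.1342 0.0416]
side board 3166 [array([824.8,  67.8]), array([216., 784.]), 73.5]
top block 475 [array([583.3, 131.8]), array([43. , 75.1]), 0.7] [0.5825 0.1301 0.0401]
top board 3346 [array([488.1,  88.3]), array([440.1, 215.9]), 21.6]
```

View pics/8.png

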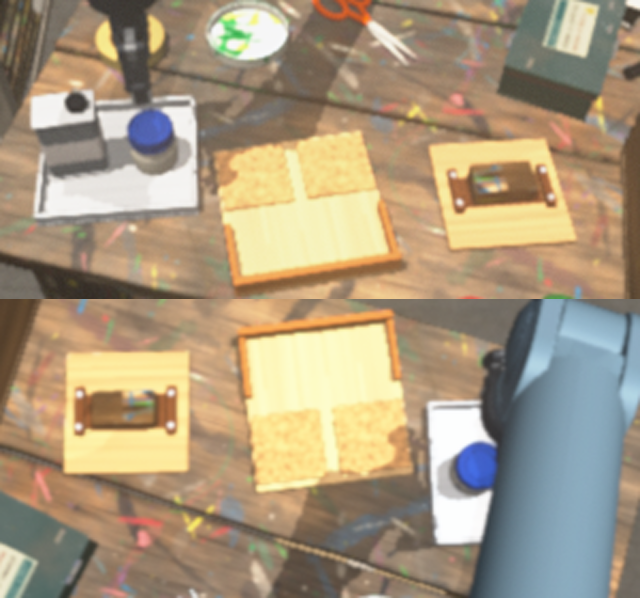

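The block lies between the cleats, at (505,185) in the upper panel and (128,410) in the lower one. It is within about 1 mm of the board centre and within 1° of the board's direction. Now I'll return the pot.

Call:
servo_tool(
  increments=[
    [-1,0,-0.003,0.01,0,0,0],
    [-1,0,-0.006,0.03,0,0,0],
    [-1,0,-0.009,0.055,0,0,0],
    [-1,0,-0.0092,0.085,0,0,0],
    [-1,0,-0.0092,0.112,0,0,0],
    [-1,0,-0.0092,0.132,0,0,0],
    [-1,0,-0.0092,0.144,0,0,0],
    [-1,0,-0.0092,0.1465,0,0,0],
  ],
)

```text
time_s: 27.45
ee_pos: [0.511, -0.285, 0.015]
orientation: [[-0.136, 0.991, -0.005], [0.991, 0.136, 0.003], [0.004, -0.005, -1.0]]
contact_force: [-0.6, -0.1, 0.3]
opening: 0.997
```

Call:
servo_tool(
  increments=[
    [-1,0,0,0,0,0,0],
    [-1,0,0,0,0,0,0],
    [-1,0,0,0,0,0,0],
    [-1,0,0,0,0,0,0],
  ],
)

```text
time_s: 27.78
ee_pos: [0.5151, -0.2869, 0.02]
orientation: [[-0.136, 0.991, 0.003], [0.991, 0.136, -0.002], [-0.002, 0.003, -1.0]]
contact_force: [-1.2, 0.0, 0.2]
opening: 0.999
```

Call:
servo_tool(
  increments=[
    [-0.5,0,0,0,0,0,0],
    [0,0,0,0,0,0,0],
    [0.5,0,0,0,0,0,0],
    [1,0,0,0,0,0,0],
    [1,0,0,0,0,0,0],
    [1,0,0,0,0,0,0],
    [1,0,0,0,0,0,0],
    [1,0,0,0,0,0,0],
  ],
)

```text
time_s: 28.45
ee_pos: [0.5147, -0.2866, 0.0193]
orientation: [[-0.136, 0.991, 0.002], [0.991, 0.136, -0.001], [-0.001, 0.002, -1.0]]
contact_force: [-0.3, -0.3, 6.7]
opening: 0.668
```

Call:
servo_tool(
  increments=[
    [1,0,0,0,0,0,0],
    [1,0,0,-0.006,0,0,0],
    [1,0,0,-0.02,0,0,0],
    [1,0,0,-0.038,0,0,0],
    [1,0,0,-0.056,0,0,0],
    [1,0,0,-0.068,0,0,0],
    [1,0,0,-0.072,0,0,0],
    [1,0,0,-0.072,0,0,0],
  ],
)

```text
time_s: 29.12
ee_pos: [0.5146, -0.2867, 0.0919]
orientation: [[-0.136, 0.991, 0.003], [0.991, 0.136, -0.001], [-0.002, 0.002, -1.0]]
contact_force: [0.4, 0.4, -1.8]
opening: 0.671
```

```bash
python3 go.py 0.5434 -0.0642 0.092 7.8
```

```text
t 29.12 pos [ 0.5146 -0.2867  0.0919] yaw 7.79 F [ 0.4  0.4 -1.8] open 0.671
q [ 40.  26. -18. 106.  10.  50.  25.] tool delta [ 0.2165  0.0587 -0.0003] wz -0.0001 tilt vec (tool) [0.0023 0.0018 0.    ]
```

Call:
servo_tool(
  increments=[
    [1,0.006,0.0016,0,0,0,0],
    [1,0.02,0.0054,0,0,0,0],
    [1,0.04,0.0108,0,0,0,0],
    [1,0.065,0.0176,0,0,0,0],
    [1,0.09,0.0244,0,0,0,0],
    [1,0.115,0.0312,0,0,0,0],
    [1,0.14,0.038,0,0,0,0],
    [1,0.163,0.0442,0,0,0,0],
  ],
)

```text
time_s: 29.78
ee_pos: [0.534, -0.116, 0.0888]
orientation: [[-0.137, 0.991, -0.003], [0.991, 0.137, 0.001], [0.002, -0.003, -1.0]]
contact_force: [1.0, 0.7, -0.3]
opening: 0.667
```

Call:
servo_tool(
  increments=[
    [1,0.02,0.0054,0,0,0,0],
    [1,0.036,0.01,0,0,0,0],
    [1,0.046,0.0125,0,0,0,0],
    [1,0.052,0.014,0,0,0,0],
    [1,0.052,0.014,0,0,0,0],
    [1,0.052,0.014,0,0,0,0],
    [1,0.052,0.014,0,0,0,0],
    [1,0.052,0.014,0,0,0,0],
  ],
)

```text
time_s: 30.45
ee_pos: [0.5419, -0.0672, 0.0901]
orientation: [[-0.133, 0.991, -0.0], [0.991, 0.133, -0.001], [-0.001, -0.001, -1.0]]
contact_force: [-0.4, 0.8, -1.9]
opening: 0.668
```

Call:
servo_tool(
  increments=[
    [1,0,0,0,0,0,0],
    [1,0,0,0,0,0,0],
  ],
)

```text
time_s: 30.62
ee_pos: [0.5421, -0.0663, 0.0903]
orientation: [[-0.134, 0.991, 0.0], [0.991, 0.134, -0.0], [-0.0, -0.0, -1.0]]
contact_force: [0.2, 0.0, -2.2]
opening: 0.667
```

```bash
python3 go.py 0.5434 -0.0655 0.0325 7.8
```

```text
t 30.62 pos [ 0.5421 -0.0663  0.0903] yaw 7.7 F [ 0.2  0.  -2.2] open 0.667
q [ 22.  23. -22. 111.  11.  48.   1.] tool delta [0.0007 0.0014 0.0578] wz -0.0017 tilt vec (tool) [-0.      0.0003  0.    ]
```

Call:
servo_tool(
  increments=[
    [1,0.0007,0.001,0.008,0,0,0],
    [1,0.0007,0.0014,0.02,0,0,0],
    [1,0.0007,0.0014,0.034,0,0,0],
    [1,0.0007,0.0014,0.045,0,0,0],
    [1,0.0007,0.0014,0.053,0,0,0],
    [1,0.0007,0.0014,0.056,0,0,0],
    [1,0.0007,0.0014,0.0575,0,0,0],
    [1,0.0007,0.0014,0.0575,0,0,0],
  ],
)

```text
time_s: 31.28
ee_pos: [0.5431, -0.0642, 0.0326]
orientation: [[-0.136, 0.991, -0.001], [0.991, 0.136, 0.0], [0.0, -0.001, -1.0]]
contact_force: [-0.4, 0.4, -0.6]
opening: 0.667
```

Call:
servo_tool(
  increments=[
    [1,0,0,0,0,0,0],
    [1,0,0,0.0005,0,0,0],
    [1,0,0,0.0005,0,0,0],
    [1,0,0,0.0005,0,0,0],
  ],
)

```text
time_s: 31.62
ee_pos: [0.5437, -0.0644, 0.0323]
orientation: [[-0.136, 0.991, 0.0], [0.991, 0.136, 0.0], [-0.0, 0.0, -1.0]]
contact_force: [-0.7, 0.0, -1.4]
opening: 0.67
```

Not yet in contact, so I'll ease down a little further.

Call:
servo_tool(
  increments=[
    [1,0,0,0.001,0,0,0],
    [1,0,0,0.001,0,0,0],
    [1,0,0,0.001,0,0,0],
  ],
)

```text
time_s: 31.87
ee_pos: [0.5438, -0.0644, 0.0323]
orientation: [[-0.136, 0.991, 0.0], [0.991, 0.136, -0.0], [-0.0, 0.0, -1.0]]
contact_force: [-2.5, 0.8, 6.3]
opening: 0.665
```

Call:
servo_tool(
  increments=[
    [0.3,0,0,0,0,0,0],
    [-0.3,0,0,0,0,0,0],
    [-1,0,0,0,0,0,0],
    [-1,0,0,0,0,0,0],
    [-1,0,0,0,0,0,0],
    [-1,0,0,0,0,0,0],
  ],
)

```text
time_s: 32.37
ee_pos: [0.5435, -0.0644, 0.0312]
orientation: [[-0.136, 0.991, -0.0], [0.991, 0.136, 0.0], [0.0, -0.0, -1.0]]
contact_force: [-0.6, -0.1, -0.2]
opening: 1.003
```

Call:
servo_tool(
  increments=[
    [-1,0,0,-0.01,0,0,0],
    [-1,0,0,-0.025,0,0,0],
    [-1,0,0,-0.05,0,0,0],
    [-1,0,0,-0.08,0,0,0],
    [-1,0,0,-0.11,0,0,0],
    [-1,0,0,-0.13,0,0,0],
    [-1,0,0,-0.14,0,0,0],
    [-1,0,0,-0.14,0,0,0],
  ],
)

```text
time_s: 33.03
ee_pos: [0.5458, -0.0645, 0.1747]
orientation: [[-0.136, 0.991, 0.006], [0.991, 0.136, -0.001], [-0.002, 0.006, -1.0]]
contact_force: [0.6, 0.5, 0.3]
opening: 0.999
```

```bash
python3 go.py 0.5186 -0.3784 0.172 7.8
```

```text
t 33.03 pos [ 0.5458 -0.0645  0.1747] yaw 7.79 F [0.6 0.5 0.3] open 0.999
q [ 23.  16. -24. 108.   8.  57.   4.] tool delta [-0.3073 -0.0695  0.0028] wz -0.0001 tilt vec (tool) [0.0062 0.0019 0.    ]
```

Call:
servo_tool(
  increments=[
    [-1,-0.015,-0.003,0,0,0,0],
    [-1,-0.045,-0.01,0,0,0,0],
    [-1,-0.08,-0.017,0,0,0,0],
    [-1,-0.117,-0.025,0,0,0,0],
    [-1,-0.154,-0.033,0,0,0,0],
    [-1,-0.19,-0.041,0,0,0,0],
    [-1,-0.226,-0.049,0,0,0,0],
    [-1,-0.256,-0.056,0,0,0,0],
  ],
)

```text
time_s: 33.7
ee_pos: [0.5204, -0.3284, 0.1689]
orientation: [[-0.133, 0.991, -0.004], [0.991, 0.133, 0.001], [0.001, -0.003, -1.0]]
contact_force: [0.3, -0.2, 0.2]
opening: 1.003
```

Call:
servo_tool(
  increments=[
    [-1,-0.022,-0.005,0,0,0,0],
    [-1,-0.04,-0.009,0,0,0,0],
    [-1,-0.049,-0.011,0,0,0,0],
    [-1,-0.051,-0.0115,0.005,0,0,0],
    [-1,-0.051,-0.0115,0.01,0,0,0],
    [-1,-0.051,-0.0115,0.01,0,0,0],
    [-1,-0.051,-0.0115,0.01,0,0,0],
    [-1,-0.051,-0.0115,0.01,0,0,0],
  ],
)

```text
time_s: 34.37
ee_pos: [0.5189, -0.3755, 0.161]
orientation: [[-0.139, 0.99, -0.0], [0.99, 0.139, 0.001], [0.001, -0.0, -1.0]]
contact_force: [-0.2, 0.3, 0.3]
opening: 0.998
```

Call:
servo_tool(
  increments=[
    [-1,0,0,0,0,0,0],
    [-1,0,0,0,0,0,0],
  ],
)

```text
time_s: 34.53
ee_pos: [0.5188, -0.377, 0.1617]
orientation: [[-0.137, 0.991, 0.001], [0.991, 0.137, -0.0], [-0.0, 0.001, -1.0]]
contact_force: [-0.3, -0.4, -0.6]
opening: 0.997
```

```bash
python3 go.py 0.5186 -0.3784 0.067 7.8; python3 - <<'E'
from h import *
from bench import vision
for n,b in(('side',(195,232,280,315)),('top',(200,230,258,290))):
    d=vision.snapshot(n);W=wmap(d);Z=W[...,2];m=np.zeros(Z.shape,bool);m[b[0]:b[1],b[2]:b[3]]=1
    t=m&(Z>.062)&(Z<.088); print(n,'pot',t.sum(),rect(W[t]),np.median(W[t],0).round(4))
    if n=='side':
        m[:]=0;m[170:250,150:200]=1;t=m&(Z>.105)&(Z<.118);print('tin',rect(W[t]))
        cv2.imwrite('pics/9.png',cv2.resize(d['img'][150:290,140:440,::-1],(780,364),interpolation=cv2.INTER_CUBIC))
E
```

```text
t 34.53 pos [ 0.5188 -0.377   0.1617] yaw 7.87 F [-0.3 -0.4 -0.6] open 0.997
q [ 44.  26. -15.  96.   7.  60.  35.] tool delta [-0.0014 -0.0005  0.0947] wz 0.0012 tilt vec (tool) [ 0.0006  0.0003 -0.    ]
side pot 403 [array([545.8, -62.3]), array([55.1, 54. ]), 12.2] [ 0.5502 -0.0617  0.0809]
tin [array([ 518. , -377.1]), array([49.1, 70.4]), 10.4]
top pot 430 [array([543.8, -66. ]), array([54.9, 53.6]), 0.2] [ 0.5426 -0.0658  0.0798]
```

View pics/9.png

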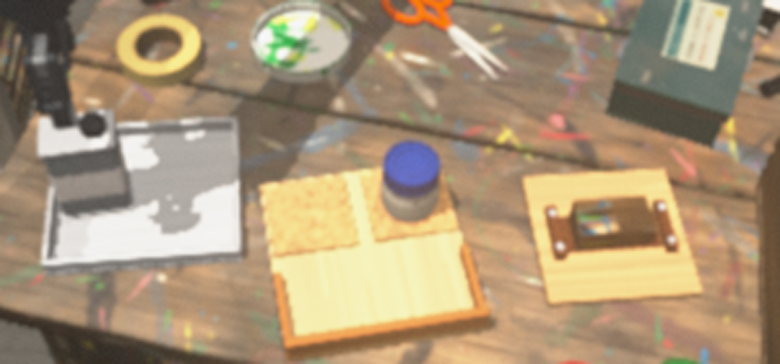

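The pot is back on its coaster at (410,180), within about 2 mm of its starting readings. Now the tin.

Call:
servo_tool(
  increments=[
    [-1,-0.001,0,0.008,0,0,0],
    [-1,-0.0014,-0.0005,0.025,0,0,0],
    [-1,-0.0014,-0.0005,0.045,0,0,0],
    [-1,-0.0014,-0.0005,0.065,0,0,0],
    [-1,-0.0014,-0.0005,0.083,0,0,0],
    [-1,-0.0014,-0.0005,0.094,0,0,0],
    [-1,-0.0014,-0.0005,0.0945,0,0,0],
    [-1,-0.0014,-0.0005,0.0945,0,0,0],
  ],
)

```text
time_s: 35.3
ee_pos: [0.5174, -0.3789, 0.066]
orientation: [[-0.136, 0.991, -0.001], [0.991, 0.136, 0.001], [0.001, -0.001, -1.0]]
contact_force: [0.5, -0.4, -0.2]
opening: 0.998
```

Call:
servo_tool(
  increments=[
    [-1,0,0,0,0,0,0],
    [-1,0,0,0,0,0,0],
    [-1,0,0,0,0,0,0],
  ],
)

```text
time_s: 35.55
ee_pos: [0.519, -0.3799, 0.0684]
orientation: [[-0.136, 0.991, 0.002], [0.991, 0.136, -0.002], [-0.002, 0.002, -1.0]]
contact_force: [-0.7, -0.9, -0.5]
opening: 1.0
```

Call:
servo_tool(
  increments=[
    [-0.5,0,0,0,0,0,0],
    [0,0,0,0,0,0,0],
    [0.5,0,0,0,0,0,0],
    [1,0,0,0,0,0,0],
    [1,0,0,0,0,0,0],
    [1,0,0,0,0,0,0],
    [1,0,0,0,0,0,0],
    [1,0,0,0,0,0,0],
  ],
)

```text
time_s: 36.22
ee_pos: [0.5184, -0.3795, 0.0673]
orientation: [[-0.136, 0.991, 0.001], [0.991, 0.136, -0.001], [-0.001, 0.001, -1.0]]
contact_force: [0.2, -1.0, 2.5]
opening: 0.506
```

Call:
servo_tool(
  increments=[
    [1,0,0,0,0,0,0],
    [1,0,0,-0.006,0,0,0],
    [1,0,0,-0.02,0,0,0],
    [1,0,0,-0.038,0,0,0],
    [1,0,0,-0.056,0,0,0],
    [1,0,0,-0.068,0,0,0],
    [1,0,0,-0.072,0,0,0],
    [1,0,0,-0.072,0,0,0],
  ],
)

```text
time_s: 36.88
ee_pos: [0.5185, -0.3796, 0.1403]
orientation: [[-0.136, 0.991, 0.002], [0.991, 0.136, -0.001], [-0.002, 0.002, -1.0]]
contact_force: [-0.5, 0.0, -4.5]
opening: 0.509
```

```bash
python3 go.py 0.5567 -0.163 0.14 7.8
```

```text
t 36.88 pos [ 0.5185 -0.3796  0.1403] yaw 7.79 F [-0.5  0.  -4.5] open 0.509
q [ 44.  27. -14.  96.   8.  57.  34.] tool delta [0.2094 0.0672 0.    ] wz -0.0002 tilt vec (tool) [0.0017 0.0016 0.    ]
```

Call:
servo_tool(
  increments=[
    [1,0.006,0.002,0,0,0,0],
    [1,0.02,0.0064,0,0,0,0],
    [1,0.04,0.0129,0,0,0,0],
    [1,0.065,0.021,0,0,0,0],
    [1,0.09,0.029,0,0,0,0],
    [1,0.115,0.037,0,0,0,0],
    [1,0.138,0.0445,0,0,0,0],
    [1,0.158,0.051,0,0,0,0],
  ],
)

```text
time_s: 37.55
ee_pos: [0.5463, -0.2106, 0.1373]
orientation: [[-0.139, 0.99, -0.003], [0.99, 0.139, 0.003], [0.003, -0.002, -1.0]]
contact_force: [0.5, 0.3, -3.6]
opening: 0.51
```

Call:
servo_tool(
  increments=[
    [1,0.018,0.006,0,0,0,0],
    [1,0.034,0.011,0,0,0,0],
    [1,0.045,0.0145,0,0,0,0],
    [1,0.05,0.0162,0,0,0,0],
    [1,0.05,0.0162,0,0,0,0],
    [1,0.05,0.0162,0,0,0,0],
    [1,0.05,0.0162,0,0,0,0],
    [1,0.05,0.0162,0,0,0,0],
  ],
)

```text
time_s: 38.22
ee_pos: [0.5559, -0.166, 0.1386]
orientation: [[-0.133, 0.991, -0.0], [0.991, 0.133, -0.001], [-0.001, -0.001, -1.0]]
contact_force: [-0.3, 0.1, -3.8]
opening: 0.507
```

Call:
servo_tool(
  increments=[
    [1,0,0,0,0,0,0],
    [1,0,0,0,0,0,0],
  ],
)

```text
time_s: 38.38
ee_pos: [0.5561, -0.1651, 0.1388]
orientation: [[-0.134, 0.991, -0.0], [0.991, 0.134, -0.0], [-0.0, -0.0, -1.0]]
contact_force: [-0.3, 0.5, -3.5]
opening: 0.509
```

```bash
python3 go.py 0.5567 -0.164 0.0805 7.8
```

```text
t 38.38 pos [ 0.5561 -0.1651  0.1388] yaw 7.69 F [-0.3  0.5 -3.5] open 0.509
q [ 29.  22. -19. 105.   9.  55.  13.] tool delta [0.001  0.0007 0.0583] wz -0.002 tilt vec (tool) [-0.0001  0.0002 -0.    ]
```

Call:
servo_tool(
  increments=[
    [1,0,0.0005,0.008,0,0,0],
    [1,0,0.0005,0.02,0,0,0],
    [1,0,0.0005,0.034,0,0,0],
    [1,0,0.0005,0.045,0,0,0],
    [1,0,0.0005,0.053,0,0,0],
    [1,0,0.0005,0.056,0,0,0],
    [1,0,0.0005,0.0575,0,0,0],
    [1,0,0.0005,0.058,0,0,0],
  ],
)

```text
time_s: 39.05
ee_pos: [0.5572, -0.1639, 0.0807]
orientation: [[-0.136, 0.991, 0.001], [0.991, 0.136, 0.0], [-0.0, 0.001, -1.0]]
contact_force: [-0.7, -0.5, -3.9]
opening: 0.506
```

Call:
servo_tool(
  increments=[
    [1,0,0,0.0005,0,0,0],
    [1,0,0,0.001,0,0,0],
    [1,0,0,0.001,0,0,0],
    [1,0,0,0.001,0,0,0],
  ],
)

```text
time_s: 39.38
ee_pos: [0.5572, -0.1641, 0.0802]
orientation: [[-0.136, 0.991, 0.001], [0.991, 0.136, -0.0], [-0.0, 0.001, -1.0]]
contact_force: [0.8, -0.3, -2.8]
opening: 0.504
```

Call:
servo_tool(
  increments=[
    [1,0,0,0.0008,0,0,0],
    [1,0,0,0.0012,0,0,0],
    [1,0,0,0.0012,0,0,0],
    [1,0,0,0.0012,0,0,0],
  ],
)

```text
time_s: 39.72
ee_pos: [0.5573, -0.1641, 0.0802]
orientation: [[-0.136, 0.991, 0.001], [0.991, 0.136, -0.001], [-0.001, 0.0, -1.0]]
contact_force: [-3.1, 0.9, 5.9]
opening: 0.503
```

Call:
servo_tool(
  increments=[
    [0.3,0,0,0,0,0,0],
    [-0.3,0,0,0,0,0,0],
    [-1,0,0,0,0,0,0],
    [-1,0,0,0,0,0,0],
    [-1,0,0,0,0,0,0],
    [-1,0,0,0,0,0,0],
  ],
)

```text
time_s: 40.22
ee_pos: [0.5571, -0.164, 0.0786]
orientation: [[-0.136, 0.991, 0.0], [0.991, 0.136, -0.0], [-0.0, 0.0, -1.0]]
contact_force: [0.1, 0.2, 0.2]
opening: 1.002
```

Call:
servo_tool(
  increments=[
    [-1,0,0,-0.01,0,0,0],
    [-1,0,0,-0.025,0,0,0],
    [-1,0,0,-0.05,0,0,0],
    [-1,0,0,-0.08,0,0,0],
    [-1,0,0,-0.11,0,0,0],
    [-1,0,0,-0.13,0,0,0],
    [-1,0,0,-0.14,0,0,0],
    [-1,0,0,-0.14,0,0,0],
  ],
)

```text
time_s: 40.88
ee_pos: [0.559, -0.1643, 0.2223]
orientation: [[-0.136, 0.991, 0.007], [0.991, 0.136, -0.002], [-0.003, 0.006, -1.0]]
contact_force: [0.8, -0.2, 0.3]
opening: 1.001
```

Call:
servo_tool(
  increments=[
    [-1,-0.015,-0.01,0,0,0,0],
    [-1,-0.04,-0.02,0,0,0,0],
    [-1,-0.07,-0.03,0,0,0,0],
    [-1,-0.1,-0.04,0,0,0,0],
    [-1,-0.13,-0.05,0,0,0,0],
    [-1,-0.16,-0.05,0,0,0,0],
    [-1,-0.185,-0.05,0,0,0,0],
    [-1,-0.2,-0.05,0,0,0,0],
  ],
)

```text
time_s: 41.55
ee_pos: [0.5319, -0.3727, 0.2159]
orientation: [[-0.131, 0.991, -0.004], [0.991, 0.131, -0.0], [0.0, -0.004, -1.0]]
contact_force: [-0.6, -0.6, -0.6]
opening: 1.008
```

Call:
servo_tool(
  increments=[
    [-1,0,0,0,0,0,0],
    [-1,0,0,0,0,0,0],
    [-1,0,0,0,0,0,0],
    [-1,0,0,0,0,0,0],
    [-1,0,0,0,0,0,0],
    [-1,0,0,0,0,0,0],
  ],
)

```text
time_s: 42.05
ee_pos: [0.5348, -0.3673, 0.2187]
orientation: [[-0.138, 0.99, 0.0], [0.99, 0.138, 0.0], [0.0, 0.0, -1.0]]
contact_force: [-0.1, 1.1, -0.3]
opening: 0.999
```

```bash
python3 go.py 0.5186 -0.3784 0.067 7.8; python3 - <<'E'
from h import *
from bench import vision
a=[]
B={'side':((195,232,280,315),(190,226,238,277),(205,275,335,417)),'top':((200,230,258,290),(190,220,298,335),(165,240,165,235))}
L=((.062,.088),(.09,.145),(.034,.048))
for n in B:
    d=vision.snapshot(n);W=wmap(d);Z=W[...,2]
    for nm,b,l in zip(('pot','tin','block'),B[n],L):
        m=np.zeros(Z.shape,bool);m[b[0]:b[1],b[2]:b[3]]=1
        t=m&(Z>l[0])&(Z<l[1]); print(n,nm,t.sum(),rect(W[t]),np.median(W[t],0).round(4))
    a.append(cv2.resize(d['img'][150:290,140:440,::-1],(640,299),interpolation=cv2.INTER_CUBIC))
cv2.imwrite('pics/10.png',np.vstack(a))
E
```

```text
t 42.05 pos [ 0.5348 -0.3673  0.2187] yaw 7.92 F [-0.1  1.1 -0.3] open 0.999
q [ 42.  23. -14.  92.   6.  66.  34.] tool delta [-0.0088 -0.0176  0.1517] wz 0.0021 tilt vec (tool) [ 0.0001 -0.0004  0.    ]
side pot 407 [array([546.3, -61.5]), array([54.7, 55. ]), 68.4] [ 0.5507 -0.0618  0.0808]
side tin 683 [array([ 558.2, -161.8]), array([49.8, 69.7]), 7.5] [ 0.5709 -0.1614  0.1259]
side block 440 [array([583.6, 135.1]), array([46.1, 75.1]), 1.5] [0.5868 0.1347 0.0415]
top pot 428 [array([543.7, -64.9]), array([54.6, 53.7]), 45.0] [ 0.5426 -0.0659  0.0798]
top tin 646 [array([ 557.8, -165.7]), array([46.6, 69.9]), 7.5] [ 0.5544 -0.1649  0.1257]
top block 483 [array([583.2, 132.1]), array([42.7, 74.6]), 2.0] [0.5825 0.1302 0.04  ]
```

View pics/10.png

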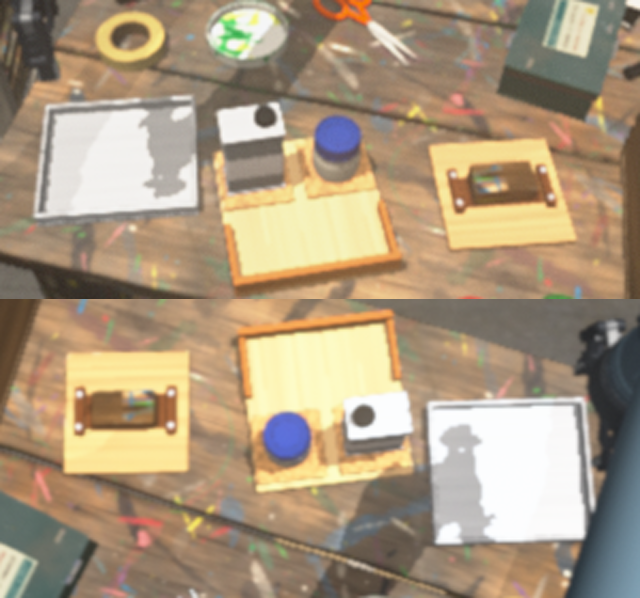

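In both panels the tin (250,150 upper) and the pot (338,150 upper) stand on their own coasters. The block lies in the strip, the tray is empty and the arm is clear.

```bash
python3 -c "
from bench import manip
print(manip.sign_off())"
```

```text
the job is handed in; nothing more can be done
None
```

The job is done and handed in at about 42 s of the 134 s allowed. `sign_off()` reports no verdict, so the numbers below are my own camera measurements.

**What I did:** I moved the tin and then the pot into the tray without disturbing the block. I then took the block by its 42 mm width, with the gripper only partly open to clear the back rail, and laid it on the strip. Last, I put the pot and then the tin back on their own coasters.

**Last checks, with both cameras and the arm clear and open:**
- **Block:** its centre is about (0.583, 0.134), against the board's (0.5845, 0.134). That is about 1 mm off, within about 1° of the strip's direction, and flat.
- **Pot and tin:** each stands upright within about 3 mm of its starting reading in the same camera.
- **Force on the tool:** only noise, about 1 N.

**Disagreements:** the two cameras differed by 3–4 mm in y throughout, so I averaged them. The arm also swung several mm right after fast moves, so I let it settle before each grasp and release. No check failed.

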